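# Rinse the steel beakers on the glass rinser

### The arm

A 6-joint arm with a two-finger parallel gripper is mounted at the origin on the work surface. World frame = base frame: x ahead of the robot, y to its left, z up, the work surface at z = 0. Lengths are in m, angles in rad, forces in N, time in s.
With the tool pointing down it reaches from about 0.3 to 0.875 m from the base axis. Payload 6.4 kg.
Tool frame: the origin (TCP) lies midway between the tips of the shut fingers; the grasp point (between the pads) lies 19 mm behind it; z points along the fingers, y is the line along which they close (so a half turn about z gives the same grasp; the last joint's range is limited). The gripper opens to 85 mm and grips with 20 to 120 N. Pads are 22 mm wide; open, the fingers measure 114 mm over their backs; the gripper's body (76 mm by 85 mm) begins 54 mm behind the grasp point. The pads swing forward as they close: fully open they stand 13 mm farther back than shut.
Start: joints at [0.976, 0.181, 1.607, -0, 1.354, -0.206], TCP at [0.218, 0.532, 0.231] pointing down, gripper open.
Joint ranges: [-2.99, 2.99], [-0.89, 2.07], [0.3, 2.58], [-1.14, 4.28], [0, 2.63], [-3.12, 3.12]. Speed limits (rad/s): [2.57, 2.57, 3.01, 3.14, 3.14, 3.14].

### API

Orientations are given as a unit quaternion [w, x, y, z].
In Python, from bench import get_obs, camera, hand_in gives the robot as it stands.
- The arm moves only by the tool carry_out, never from a script. Its argument "plan" is a list that holds one entry, the list of rows, each a list of 7 numbers: the shift along the world's x, y, z in m, then the turn, a rotation vector about the world's x, y, z in rad, then the opening, from 0 (shut) to 1 (fully open). In form: [[[x, y, z, rx, ry, rz, hand], ...]]. A call has exactly 5 rows; each row is the pose to reach, as a shift and turn from the pose commanded when the call began; what a row does not reach only later rows make up. A row lasts 1/12 s, in which the tool goes at most 41.7 mm and 7.16 degrees, less where a joint would pass 70% of its speed; a pose out of reach is approached as far as the arm can. A call with a gripper value outside its range is refused whole. The fingers move at their own pace and stop on an object; the grip force is fixed at half the most. Time passes only in rows, so rows that repeat a pose let the fingers close, or fill a call up. It gives the time, the measured TCP pose, the force, the opening and the grip force at its end, in the units of the state.
- get_obs(): the state, without advancing time (a new reading comes with each control period).
- camera(name): name is "side" or "top" or "wrist"; returns a dict with "pixels" (420x560x3 uint8, red, green, blue), "z_map" (420x560 float32, m along the optical axis (not along the pixel's ray), 0 where there is no reading), "camera_matrix" (3x3 intrinsics, pixels), "cam_to_world" (4x4, takes a point from camera to world coordinates). Camera axes: x right, y up, looking along -z (the intrinsics and any distortion apply to the point x, -y, -z); pixel columns grow to the right and rows downward; lengths in m; the calibration is good to about 2 mm. A picture is of the moment at which its call begins.
- hand_in(): hands the job in; it is judged then, once.
The state is a dict: "time_s": time; "q": joint angles; "dq": joint speeds; "joint_efforts": joint torques, N m; "eef_pos": TCP position; "eef_rot": TCP orientation; "wrist_force": force on the tool from outside, world axes, zero at the start; "torque": the same for the moment, N m; "opening": opening from 0.0 (shut) to 1.0 (fully open); "grasp_force": force on a finger pad.
Only numpy, scipy, OpenCV 4.12 (cv2) and the standard library are available. Lean on these libraries where they do the work, as an engineer would, in place of code of your own. Each camera call takes 0.05 s, during which the arm holds its last target. There are 200 camera calls.

### The job

Turn on the rinser's water by swinging the valve handle fully open, in line with its pipe. Then work along the row of used beakers on the mat from the one nearest you to the one farthest away: press each in turn, mouth down, centrally on the rinser's sprung star until the star is fully down, hold it there for a good second, and stand it mouth down in an empty compartment of the white rack. When all have been rinsed turn the valve fully off again; leave every beaker standing in the rack and the other crockery where it is.

Things in the scene. Friction and masses are not known exactly. Their poses are not given: they have to be found in the camera images.
- beaker1: plain stainless-steel flared beaker, 125 mm high, standing mouth down, as it stays throughout: closed upper end, straight and 62 mm across from 52 mm above the rim to the top; below that it flares to 79 mm at the rim. 0.11 to 0.22 kg. Origin: centre of its rim, i.e. of its underside as it stands; z up. The place nearest the robot in the staggered row on the mat. May be absent
- beaker2: same beaker, second place (each place about 70 mm further from the robot, alternately 30 mm either side of the mat's middle line). May be absent
- beaker3: same beaker, third place. May be absent
- beaker4: same beaker, fourth place, the farthest from the robot. May be absent
- mat: black rubber landing mat, 400 (x) by 200 (y) by 6 mm, fixed to the table; the used beakers stand on it in a staggered row along its x axis. It lies to the robot's right or left. Origin: centre of its underside
- rack: white plastic half-size glass rack, 500 (x) by 250 (y) mm, walls 85 mm high, fixed, across the work from the mat; its floor is 12 mm above the table. Eight compartments, 115 by 120 mm, dividers 58 mm above its floor; centres at x = -0.18, -0.0575, 0.0575, 0.18 and y = -0.06, 0.06 in its frame. The four middle ones are empty; each takes one beaker. Origin: centre of its underside
- rinser: countertop glass rinser, fixed: steel drip tray 200 (x) by 220 (y) by 25 mm with the sprung black star at (-0.01, -0.045), and behind it (at +x) a steel supply pipe, up to 70 mm high, with a brass ball valve at (0.145, 0.06). The pipe through the valve runs along the rinser's x axis. Origin: centre of the underside of the tray
- star_top (a point): centre of the top face of the star: six flat black arms in a circle of 92 mm, top 52 mm above the table at rest; it goes down with the star
- star (a joint): stroke of the star, m: 0 at rest (up), 0.012 fully down on its stop. A spring pushes it up: about 4 N to start it, 11 N at full stroke; it rises again when released. A beaker mouth set on it centrally opens the rinse jet only at full stroke
- valve (a joint): angle of the valve handle, rad: 0 = closed, handle across the pipe, pointing to the rinser's +y; 1.571 = open, handle in line with the pipe, pointing to the rinser's -x (towards the robot). From closed to open it turns counter-clockwise seen from above. Stops at both ends, stays where left, friction 0.22 N m (about 3.5 N at 65 mm from the axis)
- valve_axis (a point): on the vertical axis of the valve handle, at the handle's mid height, 92 mm above the table
- valve_tip (a point): free end of the valve handle, 90 mm from the axis, at mid height. The handle is a black bar 16 mm wide and 12 mm high (86 to 98 mm above the table), free underneath and on both sides from 25 mm off the axis on
- saucers: stack of white saucers, 130 mm across, 62 mm high, beyond the rinser; leave alone. Origin: centre of the underside
- spray: white plastic bottle, 72 mm across, 190 mm high, right of the work; leave alone. Origin: centre of the underside
- cutlery: grey cutlery cylinder 96 mm across with upright spoons, 220 mm high in all, left of the work; leave alone. Origin: centre of the underside
- brush: dish brush 150 mm long lying behind the rinser, beside its pipe; leave alone. Origin: centre of its underside
- cup1: white ceramic tea cup, mouth down in an end compartment of the rack, 80 mm across, 66 mm high, already clean, to be left alone; origin: centre of its underside (the rim)
- cup2: like cup1, in another end compartment, 80 mm across, 66 mm high, already clean, to be left alone; origin: centre of its underside (the rim)
- cup3: like cup1, in a third end compartment, 80 mm across, 66 mm high, already clean, to be left alone; origin: centre of its underside (the rim)
Things that resemble listed ones, but are neither listed nor needed, are in the scene too. Leave any orange look-alike of the beaker2 alone. Leave any blue or purple look-alike of the beaker1 alone.

How it is judged:
By the outcome, as a careful person would: the job done as asked, in the order asked, and still so for the second after the job is handed in, with the robot touching nothing.
Of beaker1, beaker2, beaker3, beaker4 only 3 to 4 are there at a start; the rules pass over those that are not, and their reading is None.
At some moment in a run one of beaker1, beaker2, beaker3, beaker4 may be knocked a few centimetres aside while the robot is not near it.
It also fails if it takes over 210 s, if anything falls off the work surface, if the arm or the gripper's body presses on something with over 40 N, if the wrist force passes 120 N, or if a joint passes its speed limit or range.

## Working session

There is one attempt and no reset: what is moved stays moved. The work goes in short steps, Python scripts to look and compute and a tool call to move; the robot and the scene stay as the last step left them, time stands still between calls to the robot, and variables do not carry over. Pictures are saved under pics/ and viewed, at most 14 in all, crops included, and the job is handed in when it is done.

Besides the shell and the picture viewer there is one more tool, called in YAML: its name, and indented under it one key for each argument. carry_out: Moves the arm, as the interface text tells. Its arguments: {"type":"object","properties":{"plan":{"type":"array","items":{"type":"array","items":{"type":"array","items":{"type":"number"}}}}},"required":["plan"]}

```bash
mkdir -p pics; ls
cat > h.py <<'E'
import numpy as np, cv2
from bench import get_obs, camera, hand_in
def grab(n,save=None):
    c=camera(n)
    if save: cv2.imwrite('pics/'+save,c['pixels'][:,:,::-1])
    return c
def ray(c,u,v):
    K=c['camera_matrix'];T=c['cam_to_world']
    d=np.array([(u-K[0,2])/K[0,0],-(v-K[1,2])/K[1,1],-1.])
    return T[:3,3],T[:3,:3]@d
def onplane(c,u,v,z):
    o,d=ray(c,u,v); return o+d*(z-o[2])/d[2]
def cloud(c):
    K=c['camera_matrix'];T=c['cam_to_world'];z=c['z_map']
    v,u=np.mgrid[:z.shape[0],:z.shape[1]]
    p=np.stack([(u-K[0,2])/K[0,0]*z,-(v-K[1,2])/K[1,1]*z,-z],-1)
    P=p@T[:3,:3].T+T[:3,3]; P[z==0]=np.nan
    return P
E
python3 - <<'E'
from h import *
o=get_obs();print({k:np.round(v,3) for k,v in o.items()})
for n in['top','side']:
    c=grab(n,n+'0.png');print(n,c['camera_matrix'].round(1).tolist(),c['cam_to_world'].round(3).tolist(),(c['z_map']>0).mean())
E
```

```text
pics
{'time_s': np.float64(0.0), 'q': array([ 0.976,  0.182,  1.608,  0.   ,  1.354, -0.206]), 'dq': array([-0.001, -0.001,  0.001,  0.   ,  0.   ,  0.   ]), 'joint_efforts': array([-2.0000e-03, -4.4489e+01, -3.5132e+01, -1.0000e-03,  1.0000e-02,
        0.0000e+00]), 'eef_pos': array([0.218, 0.532, 0.23 ]), 'eef_rot': array([-0.   ,  0.193,  0.981, -0.001]), 'wrist_force': array([ 0.138, -0.525, -0.089]), 'torque': array([-0.055, -0.005, -0.008]), 'grasp_force': np.float64(0.0), 'opening': np.float64(0.997)}
top [[397.4, 0.0, 280.8], [0.0, 397.4, 209.7], [0.0, 0.0, 1.0]] [[0.011, 0.997, -0.072, 0.398], [-1.0, 0.011, 0.01, 0.057], [0.01, 0.072, 0.997, 1.579], [0.0, 0.0, 0.0, 1.0]] 0.9959608843537415
side [[482.1, 0.0, 275.0], [0.0, 482.1, 195.7], [0.0, 0.0, 1.0]] [[-0.988, 0.113, -0.105, 0.347], [-0.155, -0.707, 0.69, 1.074], [0.004, 0.698, 0.716, 1.167], [0.0, 0.0, 0.0, 1.0]] 0.99578231292517
```

```bash
ls pics
```

```text
side0.png
top0.png
```

View pics/top0.png

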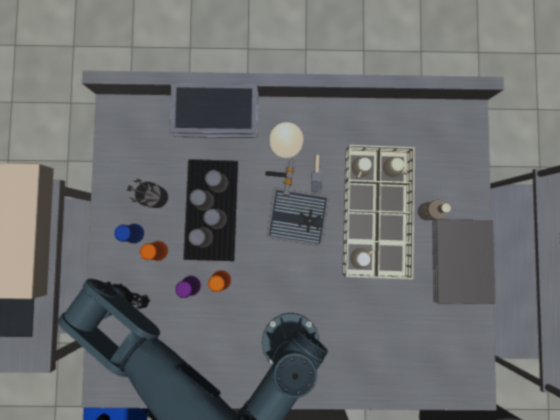

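View pics/side0.png

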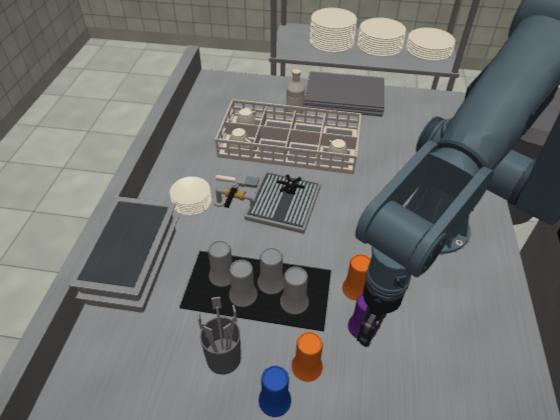

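The top view has image-up = +x and left = +y. The four steel beakers stand on the mat at (200,237), (214,217), (200,198) and (216,180). The star is at (309,220), and the valve at (289,178) has its handle pointing left. The rack is centred near (378,212), with cups at (364,164), (395,165) and (363,259). The side view confirms this layout.

```bash
cat > m.py <<'E'
from h import *
def beakers(zlo=.115,zhi=.145,box=(.2,.75,.1,.42),cams=('top','side')):
    for n in cams:
        c=grab(n);P=cloud(c);px=c['pixels'].astype(int)
        sat=px.max(2)-px.min(2)
        m=((P[...,2]>zlo)&(P[...,2]<zhi)&(P[...,0]>box[0])&(P[...,0]<box[1])&(P[...,1]>box[2])&(P[...,1]<box[3])&(sat<60)).astype(np.uint8)
        k,L,S,C=cv2.connectedComponentsWithStats(m)
        for i in range(1,k):
            if S[i,4]<40: continue
            Q=P[L==i]; zt=np.percentile(Q[:,2],80)
            q=Q[abs(Q[:,2]-zt)<.006]
            (cx,cy),r=cv2.minEnclosingCircle(q[:,:2].astype(np.float32))
            print(n,'px',C[i].round(),'n',S[i,4],'ctr',np.round([cx,cy,zt],4),'r',round(r,4),'mean',q[:,:2].mean(0).round(4))
if __name__=='__main__': 
    beakers()
    beakers(.09,.2,(.1,.75,.4,.9),('top',))
    for n in('top','side'):
        c=grab(n);P=cloud(c);px=c['pixels']
        hsv=cv2.cvtColor(px,cv2.COLOR_RGB2HSV)
        def rep(name,m):
            Q=P[m]; 
            if len(Q)<5: print(n,name,len(Q));return
            r=cv2.minAreaRect(Q[:,:2].astype(np.float32))
            print(n,name,len(Q),'med',np.median(Q,0).round(4),'rect',np.round(r[0],4),np.round(r[1],4),round(r[2],2))
        X,Y,Z=P[...,0],P[...,1],P[...,2]
        dark=px.max(2)<50
        area=(X>.3)&(X<.75)&(Y>-.12)&(Y<.13)
        rep('handle',area&dark&(Z>.08)&(Z<.105)&(X>.47))
        rep('star',area&dark&(Z>.043)&(Z<.062)&(X<.5))
        rep('tray',area&(Z>.012)&(Z<.035)&(X<.51)&(Y>-.11))
        rep('brass',area&(hsv[...,1]>120)&(hsv[...,0]<28)&(Z>.03))
        rep('rackwall',(X>.1)&(X<.8)&(Y<-.12)&(Y>-.5)&(Z>.078)&(Z<.092))
        rep('rackfloor',(X>.1)&(X<.8)&(Y<-.15)&(Y>-.42)&(Z>.004)&(Z<.02)&(px.max(2)>20)&(abs(Z-.012)<.004))
        rep('mat',(X>.1)&(X<.8)&(Y>.1)&(Y<.5)&(px.max(2)<28)&(Z<.015))
    cv2.imwrite('pics/z.png',cv2.resize(px[140:260,170:330,::-1],None,fx=5,fy=5,interpolation=cv2.INTER_CUBIC))
E
python3 m.py
```

```text
top px [213. 178.] n 226 ctr [0.6185 0.2943 0.1311] r 0.0306 mean [0.6179 0.2945]
top px [198. 197.] n 230 ctr [0.547  0.349  0.1309] r 0.0309 mean [0.5474 0.3492]
top px [211. 217.] n 226 ctr [0.4746 0.2972 0.1313] r 0.0302 mean [0.4746 0.2962]
top px [197. 237.] n 233 ctr [0.4015 0.3496 0.1307] r 0.0307 mean [0.4008 0.3486]
side px [219. 250.] n 380 ctr [0.6195 0.2959 0.1303] r 0.0321 mean [0.6187 0.2966]
side px [270. 258.] n 392 ctr [0.477  0.2978 0.1304] r 0.0314 mean [0.4759 0.2988]
side px [240. 270.] n 413 ctr [0.5467 0.352  0.1303] r 0.0313 mean [0.5473 0.3517]
side px [295. 277.] n 427 ctr [0.4026 0.3528 0.1305] r 0.0327 mean [0.4027 0.3516]
top px [144. 192.] n 264 ctr [0.5618 0.55   0.1509] r 0.0286 mean [0.5713 0.5579]
top px [130. 232.] n 53 ctr [0.4141 0.6102 0.1164] r 0.0275 mean [0.4153 0.5995]
top handle 50 med [0.6406 0.0664 0.0973] rect [0.6408 0.0664] [0.0681 0.011 ] 85.65
top star 88 med [ 0.4665 -0.0643  0.0517] rect [ 0.4684 -0.0662] [0.0699 0.0577] 77.83
top tray 1428 med [ 0.4405 -0.0019  0.024 ] rect [ 0.4432 -0.0062] [0.2093 0.1335] 88.61
top brass 48 med 
[... 246 characters left out ...]
0.0
top mat 1163 med [0.4875 0.3077 0.0057] rect [0.5104 0.3217] [0.1732 0.3863] 88.95
side handle 89 med [0.6396 0.0685 0.0963] rect [0.6407 0.0645] [0.0832 0.0123] 85.3
side star 164 med [ 0.4642 -0.0609  0.0515] rect [ 0.4623 -0.0626] [0.0811 0.0736] 79.37
side tray 1596 med [0.4421 0.0083 0.0242] rect [ 0.4472 -0.0076] [0.2139 0.1334] 86.12
side brass 100 med [0.6314 0.0258 0.0683] rect [0.6384 0.0357] [0.0588 0.0577] 0.67
side rackwall 933 med [ 0.5285 -0.2781  0.0826] rect [ 0.5082 -0.3495] [0.2996 0.5011] 88.43
side rackfloor 1298 med [ 0.4847 -0.2716  0.0123] rect [ 0.4527 -0.3033] [0.2527 0.6069] 86.7
side mat 1957 med [0.5139 0.3692 0.006 ] rect [0.5098 0.3235] [0.201  0.3938] 88.8
```

Run:
```python
import cv2
i=cv2.imread('pics/top0.png')[130:300,150:430]
cv2.imwrite('pics/t1.png',cv2.resize(i,(784,476),interpolation=cv2.INTER_CUBIC))
```

```text
(no output)
```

View pics/t1.png

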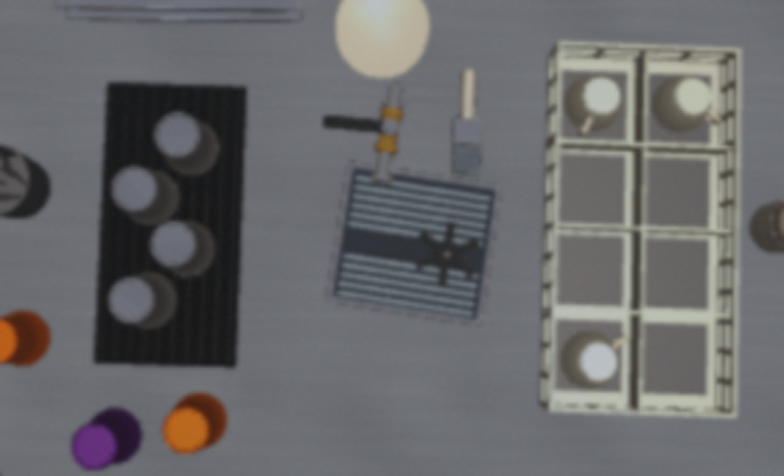

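View pics/z.png

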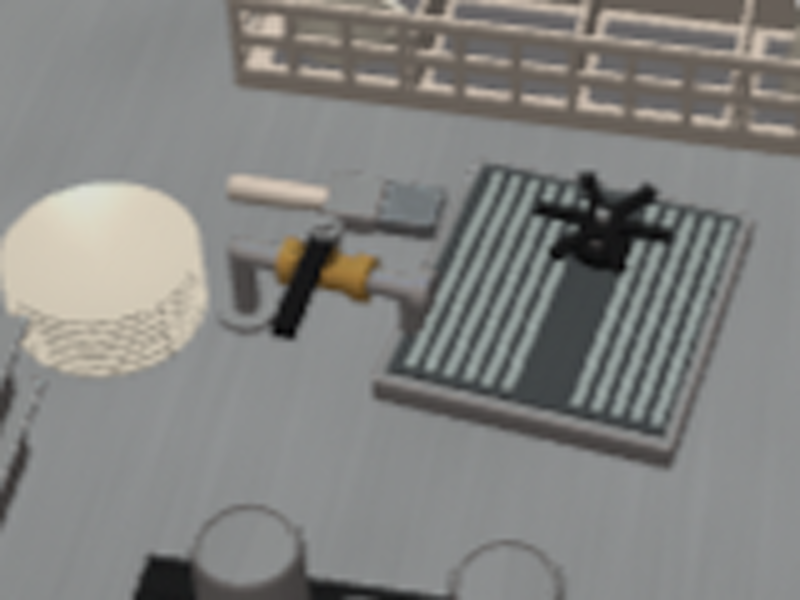

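The crops show the tray turned a few degrees clockwise, with its corners at about (352,170), (495,190), (474,320) and (335,297) in the top crop. The star is at (447,254) and the handle runs from (325,121) to (390,127). Cups fill three end compartments of the rack.

Run:
```python
from h import *
for n in('top','side'):
    c=grab(n);P=cloud(c);px=c['pixels'];X,Y,Z=P[...,0],P[...,1],P[...,2]
    m=(Z>.018)&(Z<.03)&(X>.3)&(X<.6)&(Y>-.14)&(Y<.12)
    m=m|((Z>.043)&(Z<.062)&(X>.4)&(X<.5)&(Y>-.12)&(Y<0))
    k,L,S,C=cv2.connectedComponentsWithStats(m.astype(np.uint8));i=1+S[1:,4].argmax()
    Q=P[L==i];print(n,'tray',S[i,4],cv2.minAreaRect(Q[:,:2].astype(np.float32)))
    m=(px.max(2)<60)&(Z>.045)&(Z<.06)&(X>.38)&(X<.55)&(Y>-.14)&(Y<.0)
    Q=P[m];print('star',len(Q),cv2.minEnclosingCircle(Q[:,:2].astype(np.float32)),Q.mean(0).round(4))
    m=(px.max(2)<70)&(Z>.09)&(Z<.105)&(X>.58)&(X<.7)&(Y>-.0)&(Y<.16)
    Q=P[m];mu=Q[:,:2].mean(0);w,V=np.linalg.eigh(np.cov((Q[:,:2]-mu).T));a=V[:,1]*np.sign(V[1,1])
    t=(Q[:,:2]-mu)@a;print('handle',len(Q),mu,'dir yaw',np.degrees(np.arctan2(-a[0],a[1])),'ends',mu+a*t.min(),mu+a*t.max())
    m=(Z>.07)&(Z<.095)&(X>.1)&(X<.85)&(Y<-.17)&(Y>-.53)
    k,L,S,C=cv2.connectedComponentsWithStats(m.astype(np.uint8));
    Q=P[m&(S[L,4]>60)];print('rack',len(Q),cv2.minAreaRect(Q[:,:2].astype(np.float32)),Q.min(0),Q.max(0))
# top rays
c=grab('top')
def T(u,v,z):return onplane(c,u/2.8+150,v/2.8+130,z)[:2].round(4)
print('tray c',[T(u,v,.025) for u,v in[(352,170),(495,190),(474,320),(335,297)]])
print('star',T(447,254,.052),'axis',T(390,126,.098),'tip',T(323,121,.098))
print('rack c',[T(u,v,.085) for u,v in[(557,42),(741,48),(737,415),(541,410)]])
```

```text
top tray 2490 ((0.4861557185649872, -0.02238747477531433), (0.21940244734287262, 0.19942417740821838), 81.65804290771484)
star 137 ((0.46811386942863464, -0.06581071019172668), 0.042980436235666275) [ 0.4691 -0.0657  0.0519]
handle 78 [0.64023269 0.06414371] dir yaw -3.944779874801061 ends [0.63776504 0.02835904] [0.64273844 0.10048071]
rack 1218 ((0.5071702599525452, -0.33266550302505493), (0.25294455885887146, 0.500305712223053), 88.58617401123047) [ 0.2551993  -0.46257988  0.07000821] [ 0.75906666 -0.20030752  0.09383713]
side tray 2733 ((0.4867614507675171, -0.020079776644706726), (0.22718572616577148, 0.19970637559890747), 81.74663543701172)
star 185 ((0.47006314992904663, -0.06328345835208893), 0.04700648784637451) [ 0.4689 -0.0622  0.0519]
handle 91 [0.64079511 0.06867127] dir yaw -4.88913552178539 ends [0.6370001  0.02430557] [0.64433791 0.11008856]
rack 1604 ((0.5085578560829163, -0.3642900586128235), (0.33100590109825134, 0.5018485188484192), 88.66209411621094) [ 0.25568873 -0.52918556  0.07001515] [ 0.76203216 -0.19494226  0.09495204]
tray c [array([0.5854, 0.0633]), array([ 0.5596, -0.138 ]), array([ 0.3773, -0.1091]), array([0.4072, 0.0849])]
star [ 0.4676 -0.0687] axis [0.6367 0.0126] tip [0.6424 0.1027]
rack c [array([ 0.7573, -0.2147]), array([ 0.7523, -0.4666]), array([ 0.2555, -0.4544]), array([ 0.2595, -0.1924])]
```

carry_out:
  plan:
    - [[0.0212,-0.0225,0,0,0,-0.0629,0.5],[0.0424,-0.045,0,0,0,-0.1258,0.5],[0.0636,-0.0675,0,0,0,-0.1887,0.5],[0.0848,-0.09,0,0,0,-0.2516,0.5],[0.106,-0.1125,0,0,0,-0.3145,0.5]]

```text
time_s: 0.92
eef_pos: [0.3247, 0.4186, 0.2314]
eef_rot: [0.0, 0.346, 0.938, 0.0]
wrist_force: [0.3, -0.1, 1.4]
opening: 0.498
grasp_force: 0.0
```

carry_out:
  plan:
    - [[0.0212,-0.0225,0,0,0,-0.0629,0.5],[0.0424,-0.045,0,0,0,-0.1258,0.5],[0.0636,-0.0675,0,0,0,-0.1887,0.5],[0.0848,-0.09,0,0,0,-0.2516,0.5],[0.106,-0.1125,0,0,0,-0.3145,0.5]]

```text
time_s: 1.33
eef_pos: [0.4309, 0.3059, 0.2315]
eef_rot: [0.0, 0.489, 0.873, 0.0]
wrist_force: [0.7, 1.3, -0.1]
opening: 0.5
grasp_force: 0.0
```

carry_out:
  plan:
    - [[0.0212,-0.0225,0,0,0,-0.0629,0.5],[0.0424,-0.045,0,0,0,-0.1258,0.5],[0.0636,-0.0675,0,0,0,-0.1887,0.5],[0.0848,-0.09,0,0,0,-0.2516,0.5],[0.106,-0.1125,0,0,0,-0.3145,0.5]]

```text
time_s: 1.75
eef_pos: [0.5369, 0.1933, 0.2314]
eef_rot: [0.0, 0.619, 0.785, 0.0]
wrist_force: [0.3, 0.3, 0.4]
opening: 0.505
grasp_force: 0.0
```

carry_out:
  plan:
    - [[0.0212,-0.0225,0,0,0,-0.0629,0.5],[0.0424,-0.045,0,0,0,-0.1258,0.5],[0.0636,-0.0675,0,0,0,-0.1887,0.5],[0.0848,-0.09,0,0,0,-0.2516,0.5],[0.106,-0.1125,0,0,0,-0.3145,0.5]]

```text
time_s: 2.17
eef_pos: [0.6429, 0.0808, 0.2312]
eef_rot: [-0.0, 0.735, 0.679, 0.0]
wrist_force: [0.5, 0.8, 0.4]
opening: 0.5
grasp_force: 0.0
```

Run:
```python
from h import *
o=get_obs();print({k:np.round(v,4) for k,v in o.items()})
c=grab('wrist','w1.png');print(c['camera_matrix'].round(1).tolist(),c['cam_to_world'].round(3).tolist())
```

```text
{'time_s': np.float64(2.1667), 'q': array([-0.0578,  0.3403,  1.4107,  0.    ,  1.3906,  0.0214]), 'dq': array([-0.4071,  0.4656, -0.6002,  0.0031,  0.1333,  0.3414]), 'joint_efforts': array([  1.0569, -55.3117, -33.0458,  -0.1178,  -0.1054,  -0.4867]), 'eef_pos': array([0.6429, 0.0808, 0.2312]), 'eef_rot': array([-0.    ,  0.7346,  0.6785,  0.    ]), 'wrist_force': array([0.5172, 0.7855, 0.3984]), 'torque': array([-0.0004, -0.0275, -0.0124]), 'grasp_force': np.float64(0.0), 'opening': np.float64(0.4996)}
[[342.3, 0.0, 287.6], [0.0, 342.3, 205.2], [0.0, 0.0, 1.0]] [[0.997, 0.076, 0.023, 0.648], [-0.079, 0.96, 0.27, 0.149], [-0.001, -0.271, 0.963, 0.375], [0.0, 0.0, 0.0, 1.0]]
```

View pics/w1.png

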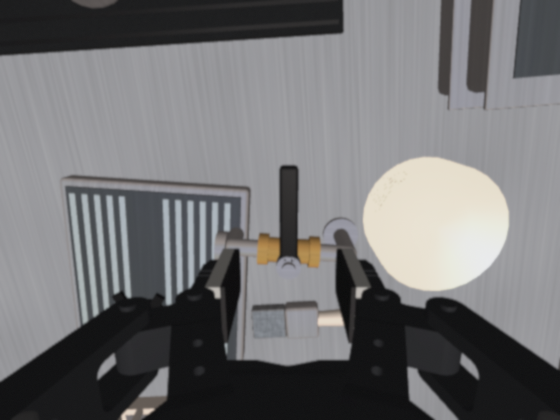

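The wrist view shows the black handle from its tip at (289,167) to its axis at (288,262). The pipe runs left-right, and the fingers straddle the handle's line.

Run:
```python
from h import *
c=grab('wrist');P=cloud(c)
for n,u,v,z in[('tip',289,167,.098),('axis',288.5,263,.098),('pipeL',222,243,.065),('pipeR',348,252,.065),('trayTR',247,187,.025),('trayTL',64,178,.025)]:
    print(n,onplane(c,u,v,z).round(4),P[int(v)+(4 if n=='tip' else 0),int(u)].round(4))
```

```text
tip [0.6494 0.0984 0.098 ] [0.6492 0.0953 0.0992]
axis [0.6417 0.0135 0.098 ] [0.6415 0.0162 0.1036]
pipeL [0.5781 0.0246 0.065 ] [0.5783 0.0249 0.0659]
pipeR [0.6995 0.0045 0.065 ] [0.6722 0.0847 0.2422]
trayTR [0.6033 0.069  0.025 ] [5.999e-01 6.370e-02 2.000e-04]
trayTL [0.4156 0.095  0.025 ] [0.4137 0.0946 0.0222]
```

carry_out:
  plan:
    - [[0.001,0,-0.035,0,0,0,0.5],[0.002,0,-0.07,0,0,0,0.5],[0.003,0,-0.105,0,0,0,0.5],[0.003,0,-0.135,0,0,0,0.5],[0.003,0,-0.157,0,0,0,0.5]]

```text
time_s: 2.68
eef_pos: [0.6428, 0.0827, 0.0709]
eef_rot: [-0.002, 0.733, 0.68, -0.001]
wrist_force: [0.2, -0.1, -0.6]
opening: 0.503
grasp_force: 0.0
```

carry_out:
  plan:
    - [[0,0,0,0,0,0,0.4],[0,0,0,0,0,0,0.3],[0,0,0,0,0,0,0.3],[0,0,0,0,0,0,0.3],[0,0,0,0,0,0,0.3]]

```text
time_s: 3.1
eef_pos: [0.6465, 0.0822, 0.0768]
eef_rot: [0.001, 0.733, 0.68, 0.001]
wrist_force: [0.2, -0.5, 0.4]
opening: 0.303
grasp_force: 0.0
```

carry_out:
  plan:
    - [[-0.007,0.0003,0,0,0,0.1082,0.3],[-0.014,-0.0002,0,0,0,0.2164,0.3],[-0.021,-0.0015,0,0,0,0.3246,0.3],[-0.0277,-0.0035,0,0,0,0.4328,0.3],[-0.0342,-0.0062,0,0,0,0.541,0.3]]

```text
time_s: 3.52
eef_pos: [0.6126, 0.0767, 0.0766]
eef_rot: [0.002, 0.523, 0.852, 0.002]
wrist_force: [2.7, 4.8, 0.3]
opening: 0.298
grasp_force: 1.9
```

carry_out:
  plan:
    - [[-0.0062,-0.0034,0,0,0,0.1082,0.3],[-0.0119,-0.0074,0,0,0,0.2164,0.3],[-0.0172,-0.0121,0,0,0,0.3246,0.3],[-0.0219,-0.0173,0,0,0,0.4328,0.3],[-0.0261,-0.0229,0,0,0,0.541,0.3]]

```text
time_s: 3.93
eef_pos: [0.5856, 0.0541, 0.0762]
eef_rot: [0.001, 0.276, 0.961, 0.001]
wrist_force: [0.4, 5.7, 0.6]
opening: 0.302
grasp_force: 2.0
```

carry_out:
  plan:
    - [[-0.0035,-0.0061,0,0,0,0.1082,0.3],[-0.0064,-0.0125,0,0,0,0.2164,0.3],[-0.0085,-0.0192,0,0,0,0.3246,0.3],[-0.0099,-0.0261,0,0,0,0.4328,0.3],[-0.0103,-0.0296,0,0,0,0.48,0.3]]

```text
time_s: 4.35
eef_pos: [0.5744, 0.0238, 0.0757]
eef_rot: [0.0, 0.04, 0.999, 0.001]
wrist_force: [-1.6, 4.2, 0.3]
opening: 0.298
grasp_force: 1.8
```

Run:
```python
from h import *
o=get_obs();print({k:np.round(v,4) for k,v in o.items()})
c=grab('wrist','w2.png')
```

```text
{'time_s': np.float64(4.35), 'q': array([-1.6570e-01,  3.6610e-01,  1.7202e+00,  1.5000e-03,  1.0547e+00,
       -1.6579e+00]), 'dq': array([-0.0697, -0.0087,  0.0129,  0.0014, -0.0008, -0.5461]), 'joint_efforts': array([-2.11390e+00, -4.82038e+01, -3.07575e+01, -9.71100e-01,
       -7.99000e-01, -4.25000e-02]), 'eef_pos': array([0.5744, 0.0238, 0.0757]), 'eef_rot': array([4.000e-04, 3.960e-02, 9.992e-01, 6.000e-04]), 'wrist_force': array([-1.6086,  4.1818,  0.2627]), 'torque': array([ 0.6369,  0.3358, -0.035 ]), 'grasp_force': np.float64(1.7783), 'opening': np.float64(0.2979)}
```

View pics/w2.png

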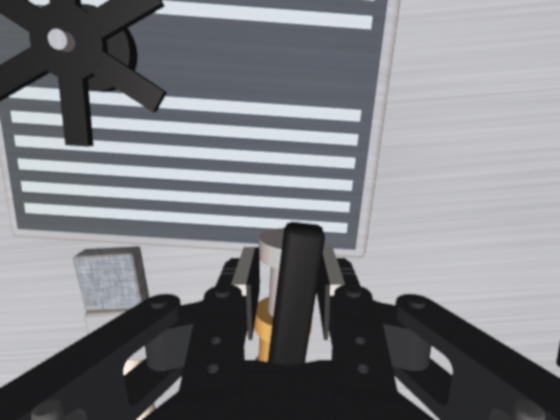

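The handle, at (300,290), is almost in line with the pipe but still a few degrees short. The force reads friction only, so I'll push on to the stop.

carry_out:
  plan:
    - [[-0.0002,-0.0025,0,0,0,0.04,0.3],[-0.0003,-0.005,0,0,0,0.08,0.3],[-0.0003,-0.007,0,0,0,0.11,0.3],[-0.0002,-0.008,0,0,0,0.12,0.3],[-0.0002,-0.008,0,0,0,0.12,0.3]]

```text
time_s: 4.82
eef_pos: [0.5749, 0.02, 0.0755]
eef_rot: [0.001, -0.017, 1.0, 0.004]
wrist_force: [1.5, 19.2, 1.8]
opening: 0.303
grasp_force: 9.6
```

carry_out:
  plan:
    - [[0,-0.001,0,0,0,0,0.3],[0,-0.002,0,0,0,0,0.3],[0,-0.003,0,0,0,0,0.3],[0,-0.004,0,0,0,0,0.3],[0,-0.004,0,0,0,0,0.3]]

```text
time_s: 5.23
eef_pos: [0.5748, 0.0194, 0.0755]
eef_rot: [0.001, -0.017, 1.0, 0.006]
wrist_force: [3.2, 31.8, 2.3]
opening: 0.296
grasp_force: 16.2
```

carry_out:
  plan:
    - [[0,0.007,0,0,0,0,0.3],[0,0.013,0,0,0,0,0.3],[0,0.013,0.03,0,0,0,0.3],[0,0.013,0.07,0,0,0,0.3],[0,0.013,0.11,0,0,0,0.3]]

```text
time_s: 5.65
eef_pos: [0.5734, 0.0244, 0.1853]
eef_rot: [-0.001, -0.017, 1.0, -0.0]
wrist_force: [0.5, 0.1, 0.9]
opening: 0.3
grasp_force: 0.0
```

carry_out:
  plan:
    - [[-0.01,0.02,0.03,0,0,0,0.4],[-0.025,0.05,0.06,0,0,0,0.5],[-0.043,0.084,0.06,0,0,0,0.7],[-0.061,0.118,0.06,0,0,0,0.9],[-0.079,0.152,0.06,0,0,0,1]]

```text
time_s: 6.07
eef_pos: [0.4952, 0.1773, 0.2464]
eef_rot: [0.002, -0.016, 1.0, -0.0]
wrist_force: [-0.2, 0.4, -1.1]
opening: 0.903
grasp_force: 0.0
```

Run:
```python
from m import *
print(get_obs()['eef_pos'],get_obs()['wrist_force'])
beakers(cams=('top','side','wrist'))
grab('wrist','w3.png');c=grab('top');P=cloud(c);px=c['pixels'];X,Y,Z=P[...,0],P[...,1],P[...,2]
m=(px.max(2)<70)&(Z>.085)&(Z<.105)&(X>.5)&(X<.7)&(Y>-.05)&(Y<.1)
Q=P[m];mu=Q[:,:2].mean(0);w,V=np.linalg.eigh(np.cov((Q[:,:2]-mu).T));a=V[:,1]*np.sign(V[0,1])
t=(Q[:,:2]-mu)@a;print('handle',len(Q),mu,np.degrees(np.arctan2(a[1],a[0])),mu+a*t.min(),mu+a*t.max())
```

```text
[0.4951694  0.17728035 0.2463949 ] [-0.20096768  0.3525645  -1.06406477]
top px [213. 178.] n 220 ctr [0.6186 0.2942 0.1314] r 0.0311 mean [0.6183 0.2944]
top px [196. 197.] n 195 ctr [0.5464 0.3506 0.1311] r 0.0305 mean [0.5456 0.3527]
top px [197. 237.] n 233 ctr [0.4013 0.3496 0.1307] r 0.0307 mean [0.4014 0.3494]
side px [219. 250.] n 376 ctr [0.6192 0.2964 0.1305] r 0.0317 mean [0.6188 0.2968]
side px [270. 258.] n 387 ctr [0.4737 0.2984 0.1303] r 0.0328 mean [0.4758 0.2989]
side px [240. 270.] n 410 ctr [0.5473 0.3513 0.1299] r 0.0315 mean [0.5471 0.3517]
side px [295. 277.] n 426 ctr [0.401  0.3513 0.1303] r 0.0327 mean [0.4023 0.3521]
wrist px [519.  85.] n 6307 ctr [0.4019 0.3478 0.13  ] r 0.031 mean [0.4017 0.3451]
wrist px [435. 180.] n 5144 ctr [0.4748 0.2959 0.1303] r 0.0314 mean [0.4737 0.2947]
wrist px [483. 265.] n 4514 ctr [0.5462 0.348  0.13  ] r 0.031 mean [0.5449 0.3471]
wrist px [388. 337.] n 1286 ctr [0.6178 0.2773 0.1297] r 0.0251 mean [0.6175 0.2755]
handle 83 [0.5863675  0.02291915] -8.535862053582791 [0.54925269 0.02848974] [0.62585469 0.01699247]
```

carry_out:
  plan:
    - [[-0.019,0.035,0,0,0,0,1],[-0.038,0.07,0,0,0,0,1],[-0.057,0.105,0,0,0,0,1],[-0.076,0.14,0,0,0,0,1],[-0.094,0.173,0,0,0,0,1]]

```text
time_s: 6.73
eef_pos: [0.4017, 0.3496, 0.2445]
eef_rot: [0.0, -0.016, 1.0, -0.0]
wrist_force: [0.9, 0.5, -0.5]
opening: 0.998
grasp_force: 0.0
```

carry_out:
  plan:
    - [[0,0,-0.01,0,0,0,1],[0,0,-0.045,0,0,0,1],[0,0,-0.085,0,0,0,1],[0,0,-0.125,0,0,0,1],[0,0,-0.165,0,0,0,1]]

```text
time_s: 7.15
eef_pos: [0.4029, 0.3481, 0.078]
eef_rot: [0.001, -0.016, 1.0, 0.0]
wrist_force: [0.5, -0.1, -0.2]
opening: 0.997
grasp_force: 0.0
```

carry_out:
  plan:
    - [[0,0,0,0,0,0,1],[0,0,0,0,0,0,0.6],[0,0,0,0,0,0,0.5],[0,0,0,0,0,0,0.5],[0,0,0,0,0,0,0.5]]

```text
time_s: 7.57
eef_pos: [0.4033, 0.3501, 0.0821]
eef_rot: [0.002, -0.017, 1.0, 0.001]
wrist_force: [-0.2, -0.0, -1.6]
opening: 0.712
grasp_force: 65.2
```

carry_out:
  plan:
    - [[0,0,0.02,0,0,0,0.5],[0,0,0.055,0,0,0,0.5],[0,0,0.095,0,0,0,0.5],[0,0,0.13,0,0,0,0.5],[0.003,-0.02,0.155,0,0,0,0.5]]

```text
time_s: 7.98
eef_pos: [0.4052, 0.3321, 0.2402]
eef_rot: [0.003, -0.019, 1.0, 0.002]
wrist_force: [1.0, 0.5, -1.7]
opening: 0.713
grasp_force: 66.0
```

carry_out:
  plan:
    - [[0.0062,-0.0385,0,0,0,0,0.5],[0.0124,-0.077,0,0,0,0,0.5],[0.0186,-0.1155,0,0,0,0,0.5],[0.0248,-0.154,0,0,0,0,0.5],[0.031,-0.1925,0,0,0,0,0.5]]

```text
time_s: 8.4
eef_pos: [0.4355, 0.1354, 0.2363]
eef_rot: [0.002, -0.018, 1.0, 0.0]
wrist_force: [1.5, 0.3, -1.8]
opening: 0.714
grasp_force: 66.1
```

carry_out:
  plan:
    - [[0.0062,-0.0385,0,0,0,0,0.5],[0.0124,-0.077,0,0,0,0,0.5],[0.0186,-0.1155,0,0,0,0,0.5],[0.0248,-0.154,0,0,0,0,0.5],[0.033,-0.1985,0,0,0,0,0.5]]

```text
time_s: 8.82
eef_pos: [0.4677, -0.0598, 0.2363]
eef_rot: [0.002, -0.018, 1.0, -0.001]
wrist_force: [1.2, -0.6, -2.5]
opening: 0.711
grasp_force: 66.1
```

carry_out:
  plan:
    - [[0,-0.0035,-0.01,0,0,0,0.5],[0,-0.0035,-0.035,0,0,0,0.5],[0,-0.0035,-0.06,0,0,0,0.5],[0,-0.0035,-0.075,0,0,0,0.5],[0,-0.0035,-0.075,0,0,0,0.5]]

```text
time_s: 9.23
eef_pos: [0.4655, -0.0608, 0.1571]
eef_rot: [-0.002, -0.017, 1.0, 0.001]
wrist_force: [-1.3, 0.7, -2.1]
opening: 0.713
grasp_force: 66.4
```

Run:
```python
from m import *
o=get_obs();print(o['eef_pos'],o['wrist_force'],o['grasp_force'])
beakers(.17,.24,(.38,.56,-.15,.03),('top','side'))
grab('side','s4.png');w=grab('wrist')
i=cv2.imread('pics/s4.png')[150:270,220:380];cv2.imwrite('pics/s4c.png',cv2.resize(i,(640,480),interpolation=cv2.INTER_CUBIC))
```

```text
[ 0.46549492 -0.06080557  0.15714721] [-1.31574426  0.68621025 -2.09935761] 66.42923712730408
side px [293. 156.] n 277 ctr [ 0.4754 -0.0186  0.2175] r 0.0293 mean [ 0.4664 -0.0022]
```

View pics/s4c.png

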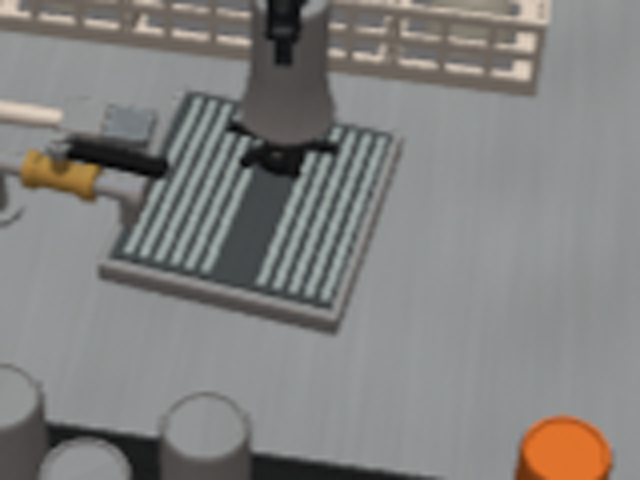

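The side crop shows the held beaker above the star. Its rim spans (242,115) to (337,120), with the star just beneath at (285,155).

Run:
```python
from h import *
c=grab('side')
for u,v in[(242,114),(337,114)]: print(onplane(c,u/4+220,v/4+150,.0805))
P=cloud(c);Z=P[...,2];m=(Z>.082)&(Z<.092)&(P[...,0]>.4)&(P[...,0]<.53)&(P[...,1]>-.15)&(P[...,1]<.0)
print(P[m][:,:2].min(0),P[m][:,:2].max(0),m.sum())
print(get_obs()['eef_pos'])
```

```text
[ 0.50007875 -0.05432942  0.0805    ]
[ 0.42355988 -0.06663941  0.0805    ]
[ 0.43025309 -0.07487825] [ 0.50467285 -0.02161954] 41
[ 0.46882016 -0.06184886  0.16135059]
```

carry_out:
  plan:
    - [[0.002,-0.0015,-0.008,0,0,0,0.5],[0.003,-0.0025,-0.018,0,0,0,0.5],[0.003,-0.0025,-0.026,0,0,0,0.5],[0.003,-0.0025,-0.032,0,0,0,0.5],[0.003,-0.0025,-0.036,0,0,0,0.5]]

```text
time_s: 9.9
eef_pos: [0.4701, -0.064, 0.1223]
eef_rot: [-0.001, -0.018, 1.0, 0.0]
wrist_force: [-1.2, 1.3, 3.9]
opening: 0.714
grasp_force: 67.0
```

carry_out:
  plan:
    - [[0,0,-0.002,0,0,0,0.5],[0,0,-0.004,0,0,0,0.5],[0,0,-0.006,0,0,0,0.5],[0,0,-0.008,0,0,0,0.5],[0,0,-0.01,0,0,0,0.5]]

```text
time_s: 10.32
eef_pos: [0.471, -0.064, 0.1155]
eef_rot: [0.0, -0.018, 1.0, 0.0]
wrist_force: [-14.0, 4.7, 38.8]
opening: 0.715
grasp_force: 69.9
```

carry_out:
  plan:
    - [[0,0,0.001,0,0,0,0.5],[0,0,0.001,0,0,0,0.5],[0,0,0.001,0,0,0,0.5],[0,0,0.001,0,0,0,0.5],[0,0,0.001,0,0,0,0.5]]

```text
time_s: 10.73
eef_pos: [0.4707, -0.0641, 0.1158]
eef_rot: [0.0, -0.018, 1.0, -0.0]
wrist_force: [-6.3, 2.2, 14.5]
opening: 0.713
grasp_force: 67.5
```

carry_out:
  plan:
    - [[0,0,0,0,0,0,0.5],[0,0,0,0,0,0,0.5],[0,0,0,0,0,0,0.5],[0,0,0,0,0,0,0.5],[0,0,0,0,0,0,0.5]]

```text
time_s: 11.15
eef_pos: [0.4707, -0.064, 0.1158]
eef_rot: [0.0, -0.018, 1.0, -0.0]
wrist_force: [-6.0, 1.3, 14.9]
opening: 0.713
grasp_force: 67.5
```

Run:
```python
from m import *
o=get_obs();print(o['eef_pos'],o['wrist_force'],o['torque'])
grab('side','s5.png')
i=cv2.imread('pics/s5.png')[150:270,220:380];cv2.imwrite('pics/s5c.png',cv2.resize(i,(640,480),interpolation=cv2.INTER_CUBIC))
```

```text
[ 0.47071101 -0.06402515  0.11580608] [-6.00490266  1.33579757 14.90596555] [0.60793301 1.18748676 0.01381244]
```

View pics/s5c.png

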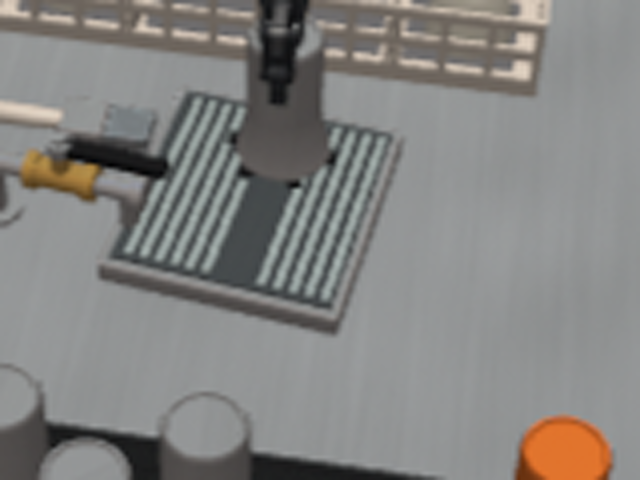

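The side crop shows the beaker pressing the star, whose arms show evenly on both sides at (235,140) and (333,158). A force of about 17 N on a stiff stop means it is fully down. I'll hold it longer, then move to the rack.

carry_out:
  plan:
    - [[0,0,0,0,0,0,0.5],[0,0,0,0,0,0,0.5],[0,0,0,0,0,0,0.5],[0,0,0,0,0,0,0.5],[0,0,0,0,0,0,0.5]]

```text
time_s: 11.62
eef_pos: [0.4707, -0.0641, 0.1158]
eef_rot: [0.0, -0.018, 1.0, -0.0]
wrist_force: [-6.5, 0.7, 14.9]
opening: 0.71
grasp_force: 67.5
```

carry_out:
  plan:
    - [[0,0,0,0,0,0,0.5],[0,0,0,0,0,0,0.5],[0,0,0,0,0,0,0.5],[0,0,0,0,0,0,0.5],[0,0,0,0,0,0,0.5]]

```text
time_s: 12.03
eef_pos: [0.4707, -0.0641, 0.1158]
eef_rot: [0.0, -0.018, 1.0, -0.0]
wrist_force: [-6.4, 1.0, 14.5]
opening: 0.712
grasp_force: 67.5
```

carry_out:
  plan:
    - [[0,0,0.01,0,0,0,0.5],[0,0,0.035,0,0,0,0.5],[0,0,0.07,0,0,0,0.5],[0,-0.01,0.105,0,0,0,0.5],[-0.002,-0.035,0.125,0,0,0,0.5]]

```text
time_s: 12.45
eef_pos: [0.4698, -0.0978, 0.243]
eef_rot: [0.002, -0.019, 1.0, -0.0]
wrist_force: [1.9, -0.5, -1.7]
opening: 0.715
grasp_force: 66.4
```

carry_out:
  plan:
    - [[-0.002,-0.036,0,0,0,0,0.5],[-0.004,-0.074,0,0,0,0,0.5],[-0.006,-0.112,0,0,0,0,0.5],[-0.008,-0.15,0,0,0,0,0.5],[-0.01,-0.188,0,0,0,0,0.5]]

```text
time_s: 12.87
eef_pos: [0.4581, -0.2887, 0.2392]
eef_rot: [0.0, -0.018, 1.0, 0.0]
wrist_force: [1.3, 0.6, -1.5]
opening: 0.709
grasp_force: 66.5
```

carry_out:
  plan:
    - [[-0.002,-0.036,0,0,0,0,0.5],[-0.004,-0.07,0,0,0,0,0.5],[-0.007,-0.095,-0.01,0,0,0,0.5],[-0.01,-0.104,-0.03,0,0,0,0.5],[-0.01,-0.104,-0.05,0,0,0,0.5]]

```text
time_s: 13.28
eef_pos: [0.4478, -0.3945, 0.189]
eef_rot: [0.0, -0.016, 1.0, -0.001]
wrist_force: [-0.2, 0.2, -2.9]
opening: 0.71
grasp_force: 66.5
```

Run:
```python
from m import *
grab('top','t6.png')
o=get_obs();print(o['eef_pos'],o['wrist_force'])
i=cv2.imread('pics/t6.png')[130:300,330:450];cv2.imwrite('pics/t6c.png',cv2.resize(i,(420,595),interpolation=cv2.INTER_CUBIC))
```

```text
[ 0.44627221 -0.39069324  0.18343364] [-2.1120977   1.66930812 -5.93722103]
```

View pics/t6c.png

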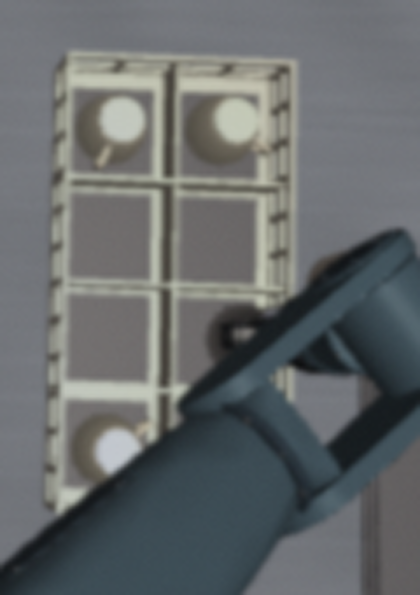

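The top crop shows the held beaker over the near-right middle compartment, with its shadow at (235,333). Cups are in the corners only, so I'll lower it.

carry_out:
  plan:
    - [[0.001,0,-0.01,0,0,0,0.5],[0.001,0,-0.035,0,0,0,0.5],[0.001,0,-0.06,0,0,0,0.5],[0.001,0,-0.08,0,0,0,0.5],[0.001,0,-0.09,0,0,0,0.5]]

```text
time_s: 13.75
eef_pos: [0.4491, -0.3894, 0.0971]
eef_rot: [-0.001, -0.018, 1.0, 0.001]
wrist_force: [-1.2, 0.8, -2.6]
opening: 0.714
grasp_force: 66.4
```

carry_out:
  plan:
    - [[0,0,-0.002,0,0,0,0.5],[0,0,-0.004,0,0,0,0.5],[0,0,-0.006,0,0,0,0.5],[0,0,-0.006,0,0,0,0.5],[0,0,-0.006,0,0,0,0.5]]

```text
time_s: 14.17
eef_pos: [0.4501, -0.3917, 0.0946]
eef_rot: [0.001, -0.018, 1.0, -0.001]
wrist_force: [0.4, -0.6, -1.8]
opening: 0.711
grasp_force: 66.4
```

carry_out:
  plan:
    - [[0,0,-0.002,0,0,0,0.5],[0,0,-0.004,0,0,0,0.5],[0,0,-0.0055,0,0,0,0.5],[0,0,-0.0065,0,0,0,0.5],[0,0,-0.0065,0,0,0,0.5]]

```text
time_s: 14.58
eef_pos: [0.4496, -0.3913, 0.088]
eef_rot: [0.0, -0.018, 1.0, -0.0]
wrist_force: [-2.7, 2.0, 7.8]
opening: 0.714
grasp_force: 67.4
```

carry_out:
  plan:
    - [[0,0,0,0,0,0,0.75],[0,0,0,0,0,0,0.9],[0,0,0,0,0,0,1],[0,0,0.01,0,0,0,1],[0,0,0.035,0,0,0,1]]

```text
time_s: 15.0
eef_pos: [0.4477, -0.3889, 0.1189]
eef_rot: [-0.002, -0.018, 1.0, 0.003]
wrist_force: [-1.2, 0.8, 0.3]
opening: 1.001
grasp_force: 0.0
```

carry_out:
  plan:
    - [[0,0,0.035,0,0,0,1],[0,0,0.075,0,0,0,1],[0.001,0.025,0.105,0,0,0,1],[0.003,0.06,0.12,0,0,0,1],[0.004,0.1,0.12,0,0,0,1]]

```text
time_s: 15.42
eef_pos: [0.4553, -0.2931, 0.2476]
eef_rot: [0.003, -0.016, 1.0, -0.004]
wrist_force: [0.9, 0.5, -0.3]
opening: 0.998
grasp_force: 0.0
```

carry_out:
  plan:
    - [[0.0015,0.04,0,0,0,0,1],[0.003,0.08,0,0,0,0,1],[0.0045,0.12,0,0,0,0,1],[0.006,0.16,0,0,0,0,1],[0.0075,0.2,0,0,0,0,1]]

```text
time_s: 15.83
eef_pos: [0.4608, -0.0893, 0.2427]
eef_rot: [0.001, -0.017, 1.0, -0.0]
wrist_force: [0.9, 0.5, 0.1]
opening: 0.998
grasp_force: 0.0
```

carry_out:
  plan:
    - [[0.0015,0.04,0,0,0,0,1],[0.003,0.08,0,0,0,0,1],[0.0045,0.12,0,0,0,0,1],[0.006,0.16,0,0,0,0,1],[0.0075,0.2,0,0,0,0,1]]

```text
time_s: 16.25
eef_pos: [0.4683, 0.1109, 0.2428]
eef_rot: [0.001, -0.018, 1.0, -0.0]
wrist_force: [0.6, -0.7, 0.5]
opening: 0.999
grasp_force: 0.0
```

Run:
```python
from m import *
print(get_obs()['eef_pos'],get_obs()['wrist_force'])
beakers(cams=('top','side','wrist'))
print('rack');beakers(box=(.2,.8,-.5,-.15),cams=('top','side'))
```

```text
[0.46830398 0.11092937 0.24283086] [ 0.57302459 -0.72666794  0.52225077]
top px [213. 178.] n 228 ctr [0.6184 0.2951 0.1308] r 0.0311 mean [0.6183 0.2944]
top px [198. 197.] n 229 ctr [0.5465 0.3494 0.1308] r 0.0312 mean [0.5469 0.349 ]
top px [211. 217.] n 230 ctr [0.4752 0.2979 0.1314] r 0.0303 mean [0.475  0.2965]
side px [219. 250.] n 377 ctr [0.6192 0.295  0.1302] r 0.0316 mean [0.6188 0.2962]
side px [270. 258.] n 387 ctr [0.476  0.2997 0.13  ] r 0.0315 mean [0.4764 0.299 ]
side px [240. 270.] n 416 ctr [0.5458 0.3518 0.1302] r 0.0313 mean [0.5469 0.3519]
wrist px [513. 215.] n 5201 ctr [0.4749 0.2952 0.1301] r 0.0312 mean [0.4737 0.2942]
wrist px [539. 293.] n 2322 ctr [0.5447 0.3429 0.1293] r 0.0286 mean [0.5431 0.333 ]
wrist px [482. 395.] n 47 ctr [0.6451 0.3018 0.1316] r 0.0062 mean [0.6444 0.3006]
rack
top px [397. 222.] n 244 ctr [ 0.4644 -0.3815  0.1364] r 0.031 mean [ 0.4639 -0.3823]
side px [306. 112.] n 97 ctr [ 0.4528 -0.369   0.1355] r 0.0239 mean [ 0.4542 -0.3683]
```

carry_out:
  plan:
    - [[0.0013,0.038,0,0,0,0,1],[0.0026,0.076,0,0,0,0,1],[0.004,0.114,0,0,0,0,1],[0.0053,0.152,0,0,0,0,1],[0.0065,0.1885,0,0,0,0,1]]

```text
time_s: 16.92
eef_pos: [0.476, 0.2973, 0.2422]
eef_rot: [0.0, -0.016, 1.0, -0.0]
wrist_force: [0.4, -0.1, 0.3]
opening: 1.002
grasp_force: 0.0
```

carry_out:
  plan:
    - [[0,0,-0.01,0,0,0,1],[0,0,-0.045,0,0,0,1],[0,0,-0.085,0,0,0,1],[0,0,-0.125,0,0,0,1],[0,0,-0.158,0,0,0,1]]

```text
time_s: 17.33
eef_pos: [0.475, 0.2951, 0.0814]
eef_rot: [-0.001, -0.016, 1.0, -0.0]
wrist_force: [1.2, 0.2, -0.2]
opening: 1.004
grasp_force: 0.0
```

carry_out:
  plan:
    - [[0,0,-0.002,0,0,0,1],[0,0,-0.002,0,0,0,0.6],[0,0,-0.002,0,0,0,0.5],[0,0,-0.002,0,0,0,0.5],[0,0,-0.002,0,0,0,0.5]]

```text
time_s: 17.75
eef_pos: [0.477, 0.2978, 0.0845]
eef_rot: [0.002, -0.017, 1.0, 0.001]
wrist_force: [0.4, 0.8, -1.1]
opening: 0.71
grasp_force: 65.0
```

carry_out:
  plan:
    - [[0,0,0.02,0,0,0,0.5],[0,0,0.055,0,0,0,0.5],[0,0,0.095,0,0,0,0.5],[0,0,0.13,0,0,0,0.5],[0,-0.02,0.15,0,0,0,0.5]]

```text
time_s: 18.17
eef_pos: [0.477, 0.2802, 0.2386]
eef_rot: [0.004, -0.019, 1.0, 0.002]
wrist_force: [0.2, 0.2, -0.9]
opening: 0.711
grasp_force: 65.6
```

carry_out:
  plan:
    - [[-0.0006,-0.038,0,0,0,0,0.5],[-0.0012,-0.076,0,0,0,0,0.5],[-0.0018,-0.114,0,0,0,0,0.5],[-0.0024,-0.152,0,0,0,0,0.5],[-0.003,-0.19,0,0,0,0,0.5]]

```text
time_s: 18.58
eef_pos: [0.4721, 0.086, 0.2336]
eef_rot: [0.002, -0.018, 1.0, -0.0]
wrist_force: [1.3, -0.0, -1.5]
opening: 0.718
grasp_force: 65.6
```

carry_out:
  plan:
    - [[-0.0006,-0.038,0,0,0,0,0.5],[-0.0012,-0.076,0,0,0,0,0.5],[-0.0018,-0.114,0,0,0,0,0.5],[-0.003,-0.142,0,0,0,0,0.5],[-0.003,-0.152,-0.01,0,0,0,0.5]]

```text
time_s: 19.0
eef_pos: [0.4705, -0.0688, 0.2252]
eef_rot: [0.003, -0.016, 1.0, -0.002]
wrist_force: [0.6, -0.9, -1.6]
opening: 0.71
grasp_force: 65.6
```

carry_out:
  plan:
    - [[0,0,-0.025,0,0,0,0.5],[0,0,-0.055,0,0,0,0.5],[0,0,-0.075,0,0,0,0.5],[0,0,-0.082,0,0,0,0.5],[0,0,-0.082,0,0,0,0.5]]

```text
time_s: 19.42
eef_pos: [0.4679, -0.0637, 0.1386]
eef_rot: [-0.001, -0.018, 1.0, 0.001]
wrist_force: [-0.6, -0.5, -0.8]
opening: 0.712
grasp_force: 65.7
```

Run:
```python
from h import *
o=get_obs();print(o['eef_pos'],o['wrist_force'])
c=grab('side','s7.png')
i=cv2.imread('pics/s7.png')[150:270,220:380];cv2.imwrite('pics/s7c.png',cv2.resize(i,(640,480),interpolation=cv2.INTER_CUBIC))
P=cloud(c);Z=P[...,2]
rim=o['eef_pos'][2]-.078;print('rim',rim)
for lo in(.058,.066,.075):
    m=(Z>lo)&(Z<lo+.012)&(P[...,0]>.4)&(P[...,0]<.53)&(P[...,1]>-.15)&(P[...,1]<.0)
    print(lo,P[m][:,:2].min(0),P[m][:,:2].max(0),m.sum())
```

```text
[ 0.46791614 -0.0636653   0.13858948] [-0.5523051  -0.54277716 -0.84684077]
rim 0.06058947586186082
0.058 [ 0.4288857  -0.06288386] [ 0.50547203 -0.0231759 ] 63
0.066 [ 0.42928274 -0.06916604] [ 0.50344804 -0.02337432] 86
0.075 [ 0.42971725 -0.06347148] [ 0.50191412 -0.02508061] 77
```

View pics/s7c.png

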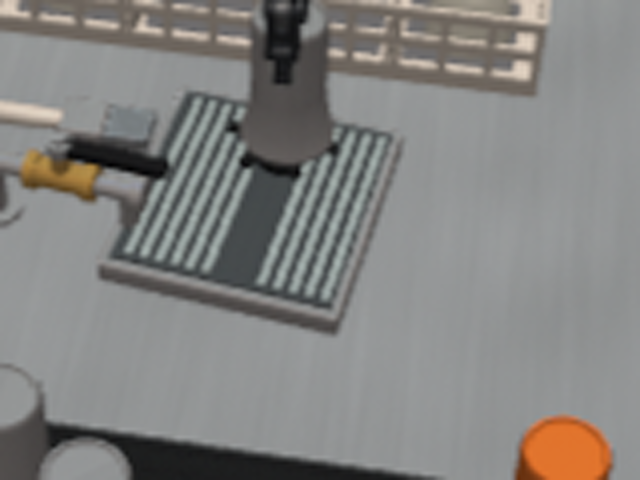

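The side crop shows the second beaker just above the star, with its rim from 242 to 331 and the arms from 232 to 337, so it is well centred. I'll press down.

carry_out:
  plan:
    - [[0.0005,-0.001,-0.006,0,0,0,0.5],[0.001,-0.001,-0.011,0,0,0,0.5],[0.001,-0.001,-0.015,0,0,0,0.5],[0.001,-0.001,-0.018,0,0,0,0.5],[0.001,-0.001,-0.02,0,0,0,0.5]]

```text
time_s: 19.88
eef_pos: [0.4715, -0.0661, 0.121]
eef_rot: [0.002, -0.018, 1.0, -0.001]
wrist_force: [1.1, -0.4, 8.2]
opening: 0.713
grasp_force: 66.1
```

carry_out:
  plan:
    - [[0,0,-0.001,0,0,0,0.5],[0,0,-0.002,0,0,0,0.5],[0,0,-0.003,0,0,0,0.5],[0,0,-0.004,0,0,0,0.5],[0,0,-0.004,0,0,0,0.5]]

```text
time_s: 20.3
eef_pos: [0.4718, -0.0661, 0.1181]
eef_rot: [0.002, -0.018, 1.0, -0.001]
wrist_force: [-1.6, 0.7, 14.6]
opening: 0.711
grasp_force: 67.2
```

carry_out:
  plan:
    - [[0,0,-0.0008,0,0,0,0.5],[0,0,-0.0008,0,0,0,0.5],[0,0,-0.0008,0,0,0,0.5],[0,0,-0.0008,0,0,0,0.5],[0,0,-0.0008,0,0,0,0.5]]

```text
time_s: 20.72
eef_pos: [0.4721, -0.0661, 0.1181]
eef_rot: [0.002, -0.018, 1.0, -0.001]
wrist_force: [-4.3, 1.3, 20.0]
opening: 0.713
grasp_force: 67.7
```

carry_out:
  plan:
    - [[0,0,0,0,0,0,0.5],[0,0,0,0,0,0,0.5],[0,0,0,0,0,0,0.5],[0,0,0,0,0,0,0.5],[0,0,0,0,0,0,0.5]]

```text
time_s: 21.13
eef_pos: [0.472, -0.0661, 0.1181]
eef_rot: [0.002, -0.018, 1.0, -0.001]
wrist_force: [-3.8, 1.3, 19.9]
opening: 0.712
grasp_force: 67.7
```

carry_out:
  plan:
    - [[0,0,0,0,0,0,0.5],[0,0,0,0,0,0,0.5],[0,0,0,0,0,0,0.5],[0,0,0,0,0,0,0.5],[0,0,0,0,0,0,0.5]]

```text
time_s: 21.55
eef_pos: [0.472, -0.0661, 0.1181]
eef_rot: [0.002, -0.018, 1.0, -0.001]
wrist_force: [-4.5, 0.7, 19.1]
opening: 0.713
grasp_force: 67.7
```

carry_out:
  plan:
    - [[0,0,0,0,0,0,0.5],[0,0,0,0,0,0,0.5],[0,0,0,0,0,0,0.5],[0,0,0,0,0,0,0.5],[0,0,0,0,0,0,0.5]]

```text
time_s: 21.97
eef_pos: [0.472, -0.0661, 0.118]
eef_rot: [0.002, -0.018, 1.0, -0.001]
wrist_force: [-3.5, 1.1, 20.5]
opening: 0.712
grasp_force: 67.7
```

carry_out:
  plan:
    - [[0,0,0.01,0,0,0,0.5],[0,0,0.035,0,0,0,0.5],[0,0,0.07,0,0,0,0.5],[0.002,-0.01,0.105,0,0,0,0.5],[0.008,-0.035,0.125,0,0,0,0.5]]

```text
time_s: 22.38
eef_pos: [0.4786, -0.0991, 0.2436]
eef_rot: [0.002, -0.019, 1.0, -0.0]
wrist_force: [1.4, -0.8, -2.0]
opening: 0.716
grasp_force: 65.5
```

carry_out:
  plan:
    - [[0.01,-0.034,0,0,0,0,0.5],[0.02,-0.069,0,0,0,0,0.5],[0.03,-0.104,0,0,0,0,0.5],[0.04,-0.139,0,0,0,0,0.5],[0.05,-0.174,0,0,0,0,0.5]]

```text
time_s: 22.8
eef_pos: [0.528, -0.2761, 0.2396]
eef_rot: [-0.0, -0.018, 1.0, 0.0]
wrist_force: [0.7, 0.5, -1.6]
opening: 0.714
grasp_force: 65.6
```

carry_out:
  plan:
    - [[0.01,-0.035,0,0,0,0,0.5],[0.02,-0.07,0,0,0,0,0.5],[0.03,-0.1,-0.01,0,0,0,0.5],[0.035,-0.117,-0.03,0,0,0,0.5],[0.035,-0.118,-0.05,0,0,0,0.5]]

```text
time_s: 23.22
eef_pos: [0.5633, -0.397, 0.1894]
eef_rot: [0.001, -0.016, 1.0, -0.001]
wrist_force: [-0.1, 0.4, -2.5]
opening: 0.717
grasp_force: 65.5
```

Run:
```python
from m import *
o=get_obs();print(o['eef_pos'],o['wrist_force'])
beakers(box=(.2,.8,-.5,-.15),cams=('top','side','wrist'))
grab('wrist','w8.png')
```

```text
[ 0.56334725 -0.39699014  0.18941096] [-0.13755321  0.35823075 -2.50426035]
side px [278. 109.] n 148 ctr [ 0.5567 -0.3827  0.1378] r 0.0319 mean [ 0.5569 -0.3683]
side px [303. 110.] n 207 ctr [ 0.4689 -0.3793  0.1364] r 0.0344 mean [ 0.465  -0.3793]
wrist px [307.  55.] n 11015 ctr [ 0.4641 -0.3838  0.1363] r 0.0311 mean [ 0.4645 -0.3842]
wrist px [286. 179.] n 2039 ctr [ 0.5509 -0.392   0.1386] r 0.0328 mean [ 0.5318 -0.3928]
```

View pics/w8.png

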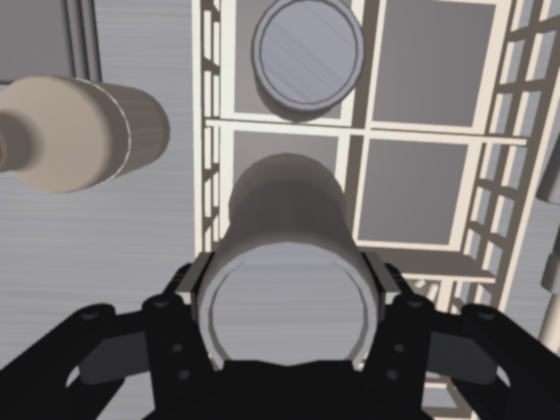

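The wrist view (image-up = -x) shows beaker 1 standing at (308,50) in its compartment. The held beaker is over the next empty one, inside the dividers at v=125 and v=255.

carry_out:
  plan:
    - [[0,0.001,-0.01,0,0,0,0.5],[0,0.002,-0.035,0,0,0,0.5],[0,0.002,-0.06,0,0,0,0.5],[0,0.002,-0.08,0,0,0,0.5],[0,0.002,-0.092,0,0,0,0.5]]

```text
time_s: 23.83
eef_pos: [0.5627, -0.3891, 0.0965]
eef_rot: [-0.0, -0.018, 1.0, 0.001]
wrist_force: [0.1, 0.4, -1.9]
opening: 0.71
grasp_force: 65.6
```

carry_out:
  plan:
    - [[0,0,-0.002,0,0,0,0.5],[0,0,-0.004,0,0,0,0.5],[0,0,-0.005,0,0,0,0.5],[0,0,-0.006,0,0,0,0.5],[0,0,-0.006,0,0,0,0.5]]

```text
time_s: 24.25
eef_pos: [0.5637, -0.3912, 0.0935]
eef_rot: [0.001, -0.018, 1.0, -0.001]
wrist_force: [-0.5, 1.0, -1.7]
opening: 0.717
grasp_force: 65.6
```

carry_out:
  plan:
    - [[0,0,-0.001,0,0,0,0.5],[0,0,-0.002,0,0,0,0.5],[0,0,-0.003,0,0,0,0.5],[0,0,-0.004,0,0,0,0.5],[0,0,-0.004,0,0,0,0.5]]

```text
time_s: 24.67
eef_pos: [0.5635, -0.391, 0.0904]
eef_rot: [0.0, -0.018, 1.0, -0.0]
wrist_force: [-4.8, 2.1, 9.9]
opening: 0.71
grasp_force: 66.9
```

carry_out:
  plan:
    - [[0,0,0,0,0,0,0.75],[0,0,0,0,0,0,0.85],[0,0,0,0,0,0,1],[0,0,0,0,0,0,1],[0,0,0.02,0,0,0,1]]

```text
time_s: 25.08
eef_pos: [0.5606, -0.3884, 0.1032]
eef_rot: [-0.003, -0.018, 1.0, 0.003]
wrist_force: [-1.3, 0.7, -1.2]
opening: 1.002
grasp_force: 0.0
```

carry_out:
  plan:
    - [[0,0,0.035,0,0,0,1],[0,0,0.075,0,0,0,1],[0,0.02,0.11,0,0,0,1],[0,0.05,0.13,0,0,0,1],[0,0.088,0.135,0,0,0,1]]

```text
time_s: 25.5
eef_pos: [0.5646, -0.305, 0.2486]
eef_rot: [0.003, -0.016, 1.0, -0.003]
wrist_force: [0.9, 1.6, 0.8]
opening: 1.0
grasp_force: 0.0
```

carry_out:
  plan:
    - [[0,0.04,0,0,0,0,1],[0,0.08,0,0,0,0,1],[0,0.12,0,0,0,0,1],[0,0.16,0,0,0,0,1],[0,0.2,0,0,0,0,1]]

```text
time_s: 25.92
eef_pos: [0.5626, -0.1008, 0.243]
eef_rot: [0.0, -0.017, 1.0, -0.0]
wrist_force: [0.8, -0.3, -0.0]
opening: 0.998
grasp_force: 0.0
```

carry_out:
  plan:
    - [[0,0.04,0,0,0,0,1],[0,0.08,0,0,0,0,1],[0,0.12,0,0,0,0,1],[0,0.16,0,0,0,0,1],[0,0.2,0,0,0,0,1]]

```text
time_s: 26.33
eef_pos: [0.5626, 0.0994, 0.243]
eef_rot: [0.0, -0.018, 1.0, -0.0]
wrist_force: [0.8, -1.0, -0.4]
opening: 0.997
grasp_force: 0.0
```

Run:
```python
from m import *
print(get_obs()['eef_pos'],get_obs()['wrist_force'])
beakers(cams=('top','side','wrist'))
print('rack');beakers(box=(.2,.8,-.5,-.15),cams=('top','side'))
```

```text
[0.562615   0.09936162 0.24301042] [ 0.82869793 -0.9584701  -0.40505554]
top px [213. 178.] n 229 ctr [0.6189 0.2947 0.1308] r 0.0308 mean [0.6186 0.2947]
top px [198. 197.] n 231 ctr [0.5467 0.3494 0.1311] r 0.0312 mean [0.5468 0.3486]
side px [219. 250.] n 378 ctr [0.6186 0.2951 0.1302] r 0.0324 mean [0.6187 0.2965]
side px [240. 270.] n 416 ctr [0.5458 0.3503 0.1303] r 0.0321 mean [0.5472 0.3516]
wrist px [556. 196.] n 256 ctr [0.5524 0.3243 0.1208] r 0.0188 mean [0.5522 0.3198]
wrist px [510. 271.] n 4633 ctr [0.6183 0.293  0.13  ] r 0.0312 mean [0.6169 0.2921]
rack
top px [399. 195.] n 237 ctr [ 0.5613 -0.39    0.1366] r 0.0307 mean [ 0.5612 -0.3903]
top px [397. 222.] n 241 ctr [ 0.4645 -0.3815  0.136 ] r 0.031 mean [ 0.4638 -0.3807]
side px [277. 106.] n 194 ctr [ 0.561  -0.3868  0.1357] r 0.0331 mean [ 0.5624 -0.3872]
side px [303. 109.] n 205 ctr [ 0.4678 -0.3796  0.1358] r 0.0354 mean [ 0.4649 -0.3795]
```

carry_out:
  plan:
    - [[-0.0025,0.037,0,0,0,0,1],[-0.005,0.075,0,0,0,0,1],[-0.0075,0.113,0,0,0,0,1],[-0.01,0.151,0,0,0,0,1],[-0.0125,0.189,0,0,0,0,1]]

```text
time_s: 27.0
eef_pos: [0.5513, 0.2858, 0.243]
eef_rot: [0.0, -0.016, 1.0, -0.0]
wrist_force: [0.6, -0.4, 0.1]
opening: 0.999
grasp_force: 0.0
```

carry_out:
  plan:
    - [[-0.002,0.035,0,0,0,0,1],[-0.004,0.063,0,0,0,0,1],[-0.004,0.063,-0.01,0,0,0,1],[-0.004,0.063,-0.045,0,0,0,1],[-0.004,0.063,-0.08,0,0,0,1]]

```text
time_s: 27.42
eef_pos: [0.549, 0.3485, 0.164]
eef_rot: [0.002, -0.017, 1.0, 0.001]
wrist_force: [0.0, 0.3, 1.0]
opening: 1.002
grasp_force: 0.0
```

carry_out:
  plan:
    - [[0,0,-0.035,0,0,0,1],[0,0,-0.065,0,0,0,1],[0,0,-0.08,0,0,0,1],[0,0,-0.08,0,0,0,1],[0,0,-0.08,0,0,0,1]]

```text
time_s: 27.83
eef_pos: [0.5468, 0.3473, 0.082]
eef_rot: [-0.001, -0.016, 1.0, -0.001]
wrist_force: [0.9, 0.3, 0.4]
opening: 0.994
grasp_force: 0.0
```

carry_out:
  plan:
    - [[0,0,0,0,0,0,1],[0,0,0,0,0,0,0.6],[0,0,0,0,0,0,0.5],[0,0,0,0,0,0,0.5],[0,0,0,0,0,0,0.5]]

```text
time_s: 28.25
eef_pos: [0.5481, 0.3497, 0.0854]
eef_rot: [0.002, -0.018, 1.0, 0.0]
wrist_force: [-1.1, -2.0, 6.3]
opening: 0.711
grasp_force: 65.1
```

carry_out:
  plan:
    - [[0,0,0.02,0,0,0,0.5],[0,0,0.055,0,0,0,0.5],[0,0,0.095,0,0,0,0.5],[0,0,0.13,0,0,0,0.5],[-0.003,-0.02,0.15,0,0,0,0.5]]

```text
time_s: 28.67
eef_pos: [0.545, 0.3325, 0.2387]
eef_rot: [0.004, -0.019, 1.0, 0.002]
wrist_force: [0.9, -0.1, -0.5]
opening: 0.716
grasp_force: 65.6
```

carry_out:
  plan:
    - [[-0.007,-0.0385,0,0,0,0,0.5],[-0.014,-0.077,0,0,0,0,0.5],[-0.021,-0.1155,0,0,0,0,0.5],[-0.028,-0.154,0,0,0,0,0.5],[-0.035,-0.1925,0,0,0,0,0.5]]

```text
time_s: 29.08
eef_pos: [0.5076, 0.1356, 0.2333]
eef_rot: [0.0, -0.018, 1.0, -0.0]
wrist_force: [1.4, 0.0, -1.3]
opening: 0.716
grasp_force: 65.6
```

carry_out:
  plan:
    - [[-0.007,-0.0385,0,0,0,0,0.5],[-0.014,-0.077,0,0,0,0,0.5],[-0.021,-0.1155,0,0,0,0,0.5],[-0.028,-0.154,0,0,0,0,0.5],[-0.036,-0.1925,0,0,0,0,0.5]]

```text
time_s: 29.5
eef_pos: [0.4718, -0.057, 0.2335]
eef_rot: [0.001, -0.018, 1.0, -0.0]
wrist_force: [1.4, -1.0, -2.1]
opening: 0.712
grasp_force: 65.6
```

carry_out:
  plan:
    - [[-0.003,-0.01,-0.02,0,0,0,0.5],[-0.003,-0.01,-0.05,0,0,0,0.5],[-0.003,-0.01,-0.08,0,0,0,0.5],[-0.003,-0.01,-0.09,0,0,0,0.5],[-0.003,-0.01,-0.09,0,0,0,0.5]]

```text
time_s: 29.92
eef_pos: [0.4672, -0.0647, 0.1405]
eef_rot: [-0.003, -0.018, 1.0, 0.001]
wrist_force: [0.7, -0.2, -1.3]
opening: 0.708
grasp_force: 65.8
```

```bash
cat > s.py <<'E'
from h import *
o=get_obs();print(o['eef_pos'],o['wrist_force'])
c=grab('side');P=cloud(c);Z=P[...,2]
for lo in(.058,.066,.075):
    m=(Z>lo)&(Z<lo+.012)&(P[...,0]>.4)&(P[...,0]<.53)&(P[...,1]>-.15)&(P[...,1]<.0)
    print(lo,P[m][:,:2].min(0),P[m][:,:2].max(0),m.sum())
E
python3 s.py
```

```text
[ 0.46724705 -0.06466098  0.14052259] [ 0.73162376 -0.24623312 -1.30302227]
0.058 [ 0.42876719 -0.0603445 ] [ 0.50247218 -0.02164685] 55
0.066 [ 0.42876719 -0.06980591] [ 0.50266541 -0.02160086] 87
0.075 [ 0.43243453 -0.06097252] [ 0.50266541 -0.02529893] 76
```

carry_out:
  plan:
    - [[0.0005,0,-0.006,0,0,0,0.5],[0.001,0,-0.011,0,0,0,0.5],[0.001,0,-0.015,0,0,0,0.5],[0.001,0,-0.018,0,0,0,0.5],[0.001,0,-0.02,0,0,0,0.5]]

```text
time_s: 30.38
eef_pos: [0.4719, -0.0658, 0.124]
eef_rot: [0.001, -0.018, 1.0, -0.0]
wrist_force: [0.3, -0.2, 5.9]
opening: 0.713
grasp_force: 66.3
```

carry_out:
  plan:
    - [[0,0,-0.001,0,0,0,0.5],[0,0,-0.002,0,0,0,0.5],[0,0,-0.003,0,0,0,0.5],[0,0,-0.004,0,0,0,0.5],[0,0,-0.004,0,0,0,0.5]]

```text
time_s: 30.8
eef_pos: [0.4719, -0.0658, 0.1204]
eef_rot: [0.002, -0.018, 1.0, -0.0]
wrist_force: [0.2, -0.2, 7.7]
opening: 0.715
grasp_force: 66.5
```

carry_out:
  plan:
    - [[0,0,-0.001,0,0,0,0.5],[0,0,-0.0015,0,0,0,0.5],[0,0,-0.002,0,0,0,0.5],[0,0,-0.0025,0,0,0,0.5],[0,0,-0.0025,0,0,0,0.5]]

```text
time_s: 31.22
eef_pos: [0.4723, -0.0659, 0.1192]
eef_rot: [0.002, -0.018, 1.0, -0.0]
wrist_force: [-2.9, 1.6, 16.7]
opening: 0.715
grasp_force: 67.5
```

carry_out:
  plan:
    - [[0,0,-0.0003,0,0,0,0.5],[0,0,-0.0003,0,0,0,0.5],[0,0,-0.0003,0,0,0,0.5],[0,0,-0.0003,0,0,0,0.5],[0,0,-0.0003,0,0,0,0.5]]

```text
time_s: 31.63
eef_pos: [0.4724, -0.0659, 0.1192]
eef_rot: [0.002, -0.018, 1.0, -0.0]
wrist_force: [-3.7, 1.4, 19.9]
opening: 0.713
grasp_force: 67.6
```

carry_out:
  plan:
    - [[0,0,0,0,0,0,0.5],[0,0,0,0,0,0,0.5],[0,0,0,0,0,0,0.5],[0,0,0,0,0,0,0.5],[0,0,0,0,0,0,0.5]]

```text
time_s: 32.05
eef_pos: [0.4724, -0.0659, 0.1191]
eef_rot: [0.002, -0.018, 1.0, -0.0]
wrist_force: [-3.2, 2.4, 19.3]
opening: 0.715
grasp_force: 67.6
```

carry_out:
  plan:
    - [[0,0,0,0,0,0,0.5],[0,0,0,0,0,0,0.5],[0,0,0,0,0,0,0.5],[0,0,0,0,0,0,0.5],[0,0,0,0,0,0,0.5]]

```text
time_s: 32.47
eef_pos: [0.4724, -0.0659, 0.1192]
eef_rot: [0.002, -0.018, 1.0, -0.0]
wrist_force: [-3.4, 1.5, 19.4]
opening: 0.713
grasp_force: 67.6
```

carry_out:
  plan:
    - [[0,0,0,0,0,0,0.5],[0,0,0,0,0,0,0.5],[0,0,0,0,0,0,0.5],[0,0,0,0,0,0,0.5],[0,0,0,0,0,0,0.5]]

```text
time_s: 32.88
eef_pos: [0.4724, -0.0659, 0.1191]
eef_rot: [0.002, -0.018, 1.0, -0.0]
wrist_force: [-3.5, 2.4, 19.6]
opening: 0.715
grasp_force: 67.6
```

carry_out:
  plan:
    - [[0,0,0.01,0,0,0,0.5],[0,0,0.035,0,0,0,0.5],[0,0,0.07,0,0,0,0.5],[0,-0.01,0.1,0,0,0,0.5],[-0.003,-0.035,0.11,0,0,0,0.5]]

```text
time_s: 33.3
eef_pos: [0.4696, -0.0998, 0.2309]
eef_rot: [0.003, -0.019, 1.0, -0.001]
wrist_force: [1.4, 0.1, -2.2]
opening: 0.71
grasp_force: 65.8
```

carry_out:
  plan:
    - [[-0.003,-0.036,0,0,0,0,0.5],[-0.006,-0.072,0,0,0,0,0.5],[-0.009,-0.108,0,0,0,0,0.5],[-0.013,-0.14,0,0,0,0,0.5],[-0.017,-0.166,0,0,0,0,0.5]]

```text
time_s: 33.72
eef_pos: [0.4498, -0.2688, 0.226]
eef_rot: [-0.0, -0.017, 1.0, -0.0]
wrist_force: [0.2, -0.8, -2.4]
opening: 0.713
grasp_force: 65.7
```

carry_out:
  plan:
    - [[0,0,-0.01,0,0,0,0.5],[0,0,-0.03,0,0,0,0.5],[0,0,-0.04,0,0,0,0.5],[0,0,-0.04,0,0,0,0.5],[0,0,-0.04,0,0,0,0.5]]

```text
time_s: 34.13
eef_pos: [0.4501, -0.2655, 0.1854]
eef_rot: [-0.001, -0.018, 1.0, 0.001]
wrist_force: [0.5, -0.2, -1.4]
opening: 0.711
grasp_force: 65.9
```

Run:
```python
from m import *
o=get_obs();print(o['eef_pos'],o['wrist_force'])
beakers(box=(.2,.8,-.5,-.15),cams=('top','side'))
```

```text
[ 0.45009634 -0.26547559  0.18537588] [ 0.52100587 -0.22612926 -1.44958649]
top px [400. 194.] n 180 ctr [ 0.5612 -0.3896  0.1367] r 0.0306 mean [ 0.5652 -0.3943]
side px [277. 106.] n 207 ctr [ 0.5632 -0.3858  0.1361] r 0.0339 mean [ 0.5618 -0.3886]
side px [304. 133.] n 167 ctr [ 0.4508 -0.2578  0.1383] r 0.0336 mean [ 0.4482 -0.2417]
```

carry_out:
  plan:
    - [[0,0,-0.02,0,0,0,0.5],[0,0,-0.045,0,0,0,0.5],[0,0,-0.07,0,0,0,0.5],[0,0,-0.083,0,0,0,0.5],[0,0,-0.087,0,0,0,0.5]]

```text
time_s: 34.65
eef_pos: [0.4498, -0.2654, 0.0976]
eef_rot: [-0.001, -0.018, 1.0, 0.001]
wrist_force: [-0.6, 0.1, -1.8]
opening: 0.708
grasp_force: 65.9
```

carry_out:
  plan:
    - [[0,0,-0.002,0,0,0,0.5],[0,0,-0.004,0,0,0,0.5],[0,0,-0.006,0,0,0,0.5],[0,0,-0.007,0,0,0,0.5],[0,0,-0.007,0,0,0,0.5]]

```text
time_s: 35.07
eef_pos: [0.4509, -0.2669, 0.0929]
eef_rot: [0.0, -0.018, 1.0, -0.0]
wrist_force: [-0.2, -0.7, -2.3]
opening: 0.714
grasp_force: 65.9
```

carry_out:
  plan:
    - [[0,0,-0.001,0,0,0,0.5],[0,0,-0.002,0,0,0,0.5],[0,0,-0.002,0,0,0,0.5],[0,0,-0.002,0,0,0,0.5],[0,0,-0.002,0,0,0,0.5]]

```text
time_s: 35.48
eef_pos: [0.451, -0.267, 0.0914]
eef_rot: [0.0, -0.018, 1.0, -0.0]
wrist_force: [-1.3, 0.9, 6.8]
opening: 0.716
grasp_force: 66.6
```

carry_out:
  plan:
    - [[0,0,0,0,0,0,0.75],[0,0,0,0,0,0,0.85],[0,0,0,0,0,0,1],[0,0,0,0,0,0,1],[0,0,0.02,0,0,0,1]]

```text
time_s: 35.9
eef_pos: [0.4483, -0.2646, 0.1068]
eef_rot: [-0.003, -0.017, 1.0, 0.002]
wrist_force: [-0.0, 0.3, -0.8]
opening: 1.002
grasp_force: 0.0
```

carry_out:
  plan:
    - [[0,0,0.035,0,0,0,1],[0,0,0.075,0,0,0,1],[0,0,0.11,0,0,0,1],[0,0,0.132,0,0,0,1],[0,0,0.132,0,0,0,1]]

```text
time_s: 36.32
eef_pos: [0.4529, -0.2687, 0.2484]
eef_rot: [0.004, -0.018, 1.0, -0.004]
wrist_force: [0.7, -0.4, 0.1]
opening: 0.999
grasp_force: 0.0
```

carry_out:
  plan:
    - [[0.011,0.0375,0,0,0,0,1],[0.022,0.075,0,0,0,0,1],[0.033,0.1125,0,0,0,0,1],[0.044,0.15,0,0,0,0,1],[0.055,0.1875,0,0,0,0,1]]

```text
time_s: 36.73
eef_pos: [0.5053, -0.0773, 0.2414]
eef_rot: [-0.0, -0.017, 1.0, 0.0]
wrist_force: [0.7, -0.5, -0.1]
opening: 0.999
grasp_force: 0.0
```

carry_out:
  plan:
    - [[0.011,0.0375,0,0,0,0,1],[0.022,0.075,0,0,0,0,1],[0.033,0.1125,0,0,0,0,1],[0.044,0.15,0,0,0,0,1],[0.055,0.1875,0,0,0,0,1]]

```text
time_s: 37.15
eef_pos: [0.5603, 0.1105, 0.2413]
eef_rot: [-0.0, -0.018, 1.0, -0.0]
wrist_force: [0.0, -0.2, 0.6]
opening: 0.998
grasp_force: 0.0
```

Run:
```python
from m import *
print(get_obs()['eef_pos'],get_obs()['wrist_force'])
beakers(cams=('top','side','wrist'))
print('rack');beakers(box=(.2,.8,-.5,-.15),cams=('top','side'))
```

```text
[0.56032841 0.11046172 0.24130513] [ 0.04539631 -0.17716883  0.60186989]
top px [213. 178.] n 226 ctr [0.6179 0.2942 0.1308] r 0.031 mean [0.6178 0.2941]
side px [219. 250.] n 379 ctr [0.6179 0.2959 0.1303] r 0.0322 mean [0.6185 0.2966]
wrist px [499. 274.] n 4640 ctr [0.6183 0.2934 0.13  ] r 0.0312 mean [0.6168 0.2921]
rack
top px [399. 195.] n 240 ctr [ 0.5607 -0.3902  0.1362] r 0.0309 mean [ 0.5619 -0.3895]
top px [397. 222.] n 243 ctr [ 0.4639 -0.3807  0.1365] r 0.0309 mean [ 0.4638 -0.3804]
top px [365. 225.] n 236 ctr [ 0.4495 -0.2659  0.137 ] r 0.0312 mean [ 0.4495 -0.2654]
side px [277. 107.] n 148 ctr [ 0.5607 -0.3818  0.1353] r 0.0318 mean [ 0.56   -0.3771]
side px [303. 109.] n 199 ctr [ 0.4652 -0.3818  0.1363] r 0.0341 mean [ 0.4655 -0.3801]
side px [303. 129.] n 230 ctr [ 0.4488 -0.2664  0.1363] r 0.0331 mean [ 0.4511 -0.264 ]
```

carry_out:
  plan:
    - [[0.0115,0.0373,0,0,0,0,1],[0.023,0.0746,0,0,0,0,1],[0.0345,0.1119,0,0,0,0,1],[0.046,0.1492,0,0,0,0,1],[0.0575,0.1865,0,0,0,0,1]]

```text
time_s: 37.82
eef_pos: [0.6188, 0.2943, 0.242]
eef_rot: [-0.0, -0.016, 1.0, -0.0]
wrist_force: [-0.3, -0.5, 0.9]
opening: 0.998
grasp_force: 0.0
```

carry_out:
  plan:
    - [[0,0,-0.01,0,0,0,1],[0,0,-0.045,0,0,0,1],[0,0,-0.085,0,0,0,1],[0,0,-0.125,0,0,0,1],[0,0,-0.158,0,0,0,1]]

```text
time_s: 38.23
eef_pos: [0.6171, 0.2923, 0.081]
eef_rot: [-0.001, -0.016, 1.0, -0.001]
wrist_force: [0.3, -0.2, -0.4]
opening: 1.001
grasp_force: 0.0
```

carry_out:
  plan:
    - [[0,0,-0.002,0,0,0,1],[0,0,-0.002,0,0,0,0.6],[0,0,-0.002,0,0,0,0.5],[0,0,-0.002,0,0,0,0.5],[0,0,-0.002,0,0,0,0.5]]

```text
time_s: 38.65
eef_pos: [0.62, 0.2951, 0.0855]
eef_rot: [0.002, -0.017, 1.0, 0.001]
wrist_force: [0.3, -1.2, -1.6]
opening: 0.711
grasp_force: 65.0
```

carry_out:
  plan:
    - [[0,0,0.02,0,0,0,0.5],[0,0,0.055,0,0,0,0.5],[0,0,0.095,0,0,0,0.5],[0,0,0.13,0,0,0,0.5],[0,0,0.15,0,0,0,0.5]]

```text
time_s: 39.07
eef_pos: [0.6202, 0.2957, 0.2399]
eef_rot: [0.005, -0.018, 1.0, 0.001]
wrist_force: [1.7, -0.2, 0.3]
opening: 0.713
grasp_force: 65.5
```

carry_out:
  plan:
    - [[-0.015,-0.036,0,0,0,0,0.5],[-0.03,-0.072,0,0,0,0,0.5],[-0.045,-0.108,0,0,0,0,0.5],[-0.06,-0.144,0,0,0,0,0.5],[-0.075,-0.18,0,0,0,0,0.5]]

```text
time_s: 39.48
eef_pos: [0.5425, 0.1137, 0.234]
eef_rot: [0.002, -0.018, 1.0, -0.0]
wrist_force: [0.8, -0.1, -1.6]
opening: 0.718
grasp_force: 65.7
```

carry_out:
  plan:
    - [[-0.015,-0.036,0,0,0,0,0.5],[-0.03,-0.072,0,0,0,0,0.5],[-0.045,-0.108,0,0,0,0,0.5],[-0.06,-0.144,0,0,0,0,0.5],[-0.073,-0.18,0,0,0,0,0.5]]

```text
time_s: 39.9
eef_pos: [0.4694, -0.0665, 0.234]
eef_rot: [0.002, -0.018, 1.0, -0.001]
wrist_force: [0.8, 0.2, -0.9]
opening: 0.708
grasp_force: 65.7
```

carry_out:
  plan:
    - [[0,0,-0.02,0,0,0,0.5],[0,0,-0.05,0,0,0,0.5],[0,0,-0.08,0,0,0,0.5],[0,0,-0.09,0,0,0,0.5],[0,0,-0.09,0,0,0,0.5]]

```text
time_s: 40.32
eef_pos: [0.4684, -0.0645, 0.1408]
eef_rot: [-0.002, -0.018, 1.0, 0.001]
wrist_force: [0.4, -0.0, -2.8]
opening: 0.714
grasp_force: 65.9
```

```bash
python3 s.py
```

```text
[ 0.4684328  -0.06446607  0.14077374] [ 0.40919474 -0.0230384  -2.78996981]
0.058 [ 0.42898711 -0.07475232] [ 0.50668947 -0.02181946] 62
0.066 [ 0.43040531 -0.07475232] [ 0.5057729  -0.02181946] 79
0.075 [ 0.43227282 -0.07105152] [ 0.50215073 -0.02205479] 70
```

carry_out:
  plan:
    - [[0,0,-0.006,0,0,0,0.5],[0,0,-0.011,0,0,0,0.5],[0,0,-0.015,0,0,0,0.5],[0,0,-0.018,0,0,0,0.5],[0,0,-0.021,0,0,0,0.5]]

```text
time_s: 40.78
eef_pos: [0.4714, -0.0654, 0.1224]
eef_rot: [0.002, -0.018, 1.0, -0.001]
wrist_force: [0.0, 1.0, 6.3]
opening: 0.718
grasp_force: 66.4
```

carry_out:
  plan:
    - [[0,0,-0.001,0,0,0,0.5],[0,0,-0.002,0,0,0,0.5],[0,0,-0.003,0,0,0,0.5],[0,0,-0.004,0,0,0,0.5],[0,0,-0.005,0,0,0,0.5]]

```text
time_s: 41.2
eef_pos: [0.472, -0.0655, 0.1187]
eef_rot: [0.002, -0.018, 1.0, -0.0]
wrist_force: [-4.4, 2.0, 24.8]
opening: 0.71
grasp_force: 68.0
```

carry_out:
  plan:
    - [[0,0,0,0,0,0,0.5],[0,0,0,0,0,0,0.5],[0,0,0,0,0,0,0.5],[0,0,0,0,0,0,0.5],[0,0,0,0,0,0,0.5]]

```text
time_s: 41.62
eef_pos: [0.4718, -0.0655, 0.1188]
eef_rot: [0.002, -0.018, 1.0, -0.001]
wrist_force: [-3.3, 1.1, 16.8]
opening: 0.709
grasp_force: 67.9
```

carry_out:
  plan:
    - [[0,0,0,0,0,0,0.5],[0,0,0,0,0,0,0.5],[0,0,0,0,0,0,0.5],[0,0,0,0,0,0,0.5],[0,0,0,0,0,0,0.5]]

```text
time_s: 42.03
eef_pos: [0.4718, -0.0655, 0.1188]
eef_rot: [0.002, -0.018, 1.0, -0.001]
wrist_force: [-3.7, 1.6, 17.0]
opening: 0.716
grasp_force: 67.9
```

carry_out:
  plan:
    - [[0,0,0,0,0,0,0.5],[0,0,0,0,0,0,0.5],[0,0,0,0,0,0,0.5],[0,0,0,0,0,0,0.5],[0,0,0,0,0,0,0.5]]

```text
time_s: 42.45
eef_pos: [0.4718, -0.0655, 0.1188]
eef_rot: [0.002, -0.018, 1.0, -0.001]
wrist_force: [-3.1, 1.7, 16.8]
opening: 0.714
grasp_force: 67.9
```

carry_out:
  plan:
    - [[0,0,0,0,0,0,0.5],[0,0,0,0,0,0,0.5],[0,0,0,0,0,0,0.5],[0,0,0,0,0,0,0.5],[0,0,0,0,0,0,0.5]]

```text
time_s: 42.87
eef_pos: [0.4718, -0.0655, 0.1188]
eef_rot: [0.002, -0.018, 1.0, -0.001]
wrist_force: [-2.9, 1.8, 16.7]
opening: 0.713
grasp_force: 67.9
```

carry_out:
  plan:
    - [[0,0,0.01,0,0,0,0.5],[0,0,0.035,0,0,0,0.5],[0,0,0.07,0,0,0,0.5],[0.004,-0.01,0.1,0,0,0,0.5],[0.015,-0.033,0.11,0,0,0,0.5]]

```text
time_s: 43.28
eef_pos: [0.4863, -0.0971, 0.2309]
eef_rot: [0.003, -0.019, 1.0, -0.001]
wrist_force: [2.4, -0.2, -1.0]
opening: 0.716
grasp_force: 66.1
```

carry_out:
  plan:
    - [[0.0157,-0.0343,0,0,0,0,0.5],[0.0314,-0.0686,0,0,0,0,0.5],[0.0471,-0.1029,0,0,0,0,0.5],[0.0628,-0.1372,0,0,0,0,0.5],[0.0785,-0.1715,0,0,0,0,0.5]]

```text
time_s: 43.7
eef_pos: [0.5638, -0.271, 0.2256]
eef_rot: [-0.0, -0.018, 1.0, 0.0]
wrist_force: [1.3, 1.0, -1.2]
opening: 0.714
grasp_force: 66.1
```

carry_out:
  plan:
    - [[0,0,-0.01,0,0,0,0.5],[0,0,-0.03,0,0,0,0.5],[0,0,-0.04,0,0,0,0.5],[0,0,-0.04,0,0,0,0.5],[0,0,-0.04,0,0,0,0.5]]

```text
time_s: 44.12
eef_pos: [0.5629, -0.2686, 0.1853]
eef_rot: [-0.001, -0.018, 1.0, 0.001]
wrist_force: [-0.1, 0.4, -0.9]
opening: 0.714
grasp_force: 66.1
```

Run:
```python
from m import *
o=get_obs();print(o['eef_pos'],o['wrist_force'])
beakers(box=(.2,.8,-.5,-.15),cams=('top','side'))
```

```text
[ 0.56286729 -0.26863531  0.18529556] [-0.08185577  0.35964447 -0.88924044]
top px [401. 224.] n 73 ctr [ 0.4556 -0.3934  0.1377] r 0.0257 mean [ 0.4537 -0.3962]
side px [283. 105.] n 54 ctr [ 0.5451 -0.3911  0.1363] r 0.0275 mean [ 0.5423 -0.3907]
side px [303. 109.] n 205 ctr [ 0.4649 -0.3799  0.1357] r 0.0329 mean [ 0.4654 -0.3795]
side px [272. 129.] n 164 ctr [ 0.5617 -0.2602  0.1374] r 0.0349 mean [ 0.5572 -0.2444]
side px [303. 129.] n 233 ctr [ 0.4521 -0.2648  0.1359] r 0.0333 mean [ 0.451 -0.265]
```

carry_out:
  plan:
    - [[0.001,-0.001,-0.02,0,0,0,0.5],[0.001,-0.001,-0.045,0,0,0,0.5],[0.001,-0.001,-0.07,0,0,0,0.5],[0.001,-0.001,-0.083,0,0,0,0.5],[0.001,-0.001,-0.087,0,0,0,0.5]]

```text
time_s: 44.63
eef_pos: [0.5635, -0.2695, 0.0974]
eef_rot: [-0.001, -0.018, 1.0, 0.001]
wrist_force: [-1.2, -0.6, -2.2]
opening: 0.715
grasp_force: 66.1
```

carry_out:
  plan:
    - [[0,0,-0.002,0,0,0,0.5],[0,0,-0.004,0,0,0,0.5],[0,0,-0.006,0,0,0,0.5],[0,0,-0.008,0,0,0,0.5],[0,0,-0.0085,0,0,0,0.5]]

```text
time_s: 45.05
eef_pos: [0.5649, -0.2709, 0.0914]
eef_rot: [0.001, -0.018, 1.0, -0.0]
wrist_force: [0.5, -1.0, -1.5]
opening: 0.71
grasp_force: 66.1
```

carry_out:
  plan:
    - [[0,0,-0.001,0,0,0,0.5],[0,0,-0.002,0,0,0,0.5],[0,0,-0.0025,0,0,0,0.5],[0,0,-0.0025,0,0,0,0.5],[0,0,-0.0025,0,0,0,0.5]]

```text
time_s: 45.47
eef_pos: [0.5651, -0.2709, 0.091]
eef_rot: [0.001, -0.018, 1.0, -0.0]
wrist_force: [-5.3, 3.5, 12.4]
opening: 0.716
grasp_force: 67.6
```

carry_out:
  plan:
    - [[0,0,0,0,0,0,0.75],[0,0,0,0,0,0,0.85],[0,0,0,0,0,0,1],[0,0,0,0,0,0,1],[0,0,0.02,0,0,0,1]]

```text
time_s: 45.88
eef_pos: [0.5619, -0.2688, 0.104]
eef_rot: [-0.003, -0.018, 1.0, 0.002]
wrist_force: [-0.2, -0.2, -1.2]
opening: 1.004
grasp_force: 0.0
```

carry_out:
  plan:
    - [[0,0,0.035,0,0,0,1],[0,0,0.075,0,0,0,1],[0,0,0.11,0,0,0,1],[0,0,0.132,0,0,0,1],[0,0,0.132,0,0,0,1]]

```text
time_s: 46.3
eef_pos: [0.5672, -0.2724, 0.2472]
eef_rot: [0.004, -0.018, 1.0, -0.003]
wrist_force: [0.3, -0.4, 1.3]
opening: 1.001
grasp_force: 0.0
```

carry_out:
  plan:
    - [[0.001,0.037,0,0,0,-0.02,0.8],[0.002,0.074,0,0,0,-0.04,0.6],[0.003,0.111,0,0,0,-0.06,0.5],[0.004,0.148,0,0,0,-0.08,0.5],[0.005,0.185,0,0,0,-0.1,0.5]]

```text
time_s: 46.72
eef_pos: [0.5689, -0.0839, 0.2392]
eef_rot: [-0.001, 0.033, 0.999, 0.0]
wrist_force: [0.9, -0.5, -0.5]
opening: 0.494
grasp_force: 0.0
```

carry_out:
  plan:
    - [[0.002,0.037,0,0,0,-0.02,0.5],[0.003,0.074,0,0,0,-0.05,0.5],[0.005,0.1,0,0,0,-0.08,0.5],[0.005,0.111,0,0,0,-0.085,0.5],[0.005,0.111,0,0,0,-0.085,0.5]]

```text
time_s: 47.13
eef_pos: [0.574, 0.0278, 0.2394]
eef_rot: [-0.001, 0.073, 0.997, 0.0]
wrist_force: [-0.9, -0.5, -0.3]
opening: 0.498
grasp_force: 0.0
```

Run:
```python
from m import *
o=get_obs();print(o['eef_pos'],o['wrist_force'],o['eef_rot'],o['opening'])
beakers(box=(.2,.8,-.5,-.15),cams=('top','side'))
c=grab('wrist','w9.png');P=cloud(c);px=c['pixels']
m=(px.max(2)<70)&(P[...,2]>.09)&(P[...,2]<.105)&(abs(P[...,0]-.59)<.1)&(abs(P[...,1]-.02)<.06)
Q=P[m];mu=Q[:,:2].mean(0);w,V=np.linalg.eigh(np.cov((Q[:,:2]-mu).T));a=V[:,1]*np.sign(V[0,1])
t=(Q[:,:2]-mu)@a;print('handle',len(Q),mu,np.degrees(np.arctan2(a[1],a[0])),mu+a*t.min(),mu+a*t.max())
```

```text
[0.57403067 0.02780363 0.23939328] [-0.91695493 -0.54622324 -0.31777771] [-6.08464725e-04  7.29118935e-02  9.97338174e-01  2.26972483e-04] 0.49781247448837573
top px [366. 194.] n 235 ctr [ 0.5635 -0.2691  0.137 ] r 0.0306 mean [ 0.5636 -0.2681]
top px [398. 195.] n 242 ctr [ 0.5616 -0.3894  0.1364] r 0.0313 mean [ 0.5613 -0.3899]
top px [397. 222.] n 239 ctr [ 0.4638 -0.3821  0.1365] r 0.0309 mean [ 0.4652 -0.3812]
top px [365. 225.] n 238 ctr [ 0.4497 -0.2667  0.1372] r 0.0307 mean [ 0.4499 -0.2656]
side px [277. 106.] n 202 ctr [ 0.5618 -0.3879  0.1363] r 0.0336 mean [ 0.5626 -0.3878]
side px [303. 109.] n 200 ctr [ 0.464  -0.3778  0.1362] r 0.0351 mean [ 0.4654 -0.3794]
side px [271. 125.] n 227 ctr [ 0.564  -0.2683  0.1367] r 0.0326 mean [ 0.5655 -0.2667]
side px [304. 129.] n 232 ctr [ 0.4549 -0.2646  0.1359] r 0.0346 mean [ 0.4506 -0.2641]
handle 1446 [0.58590913 0.02216092] -8.585163107144997 [0.54923317 0.02769792] [0.6276928 0.0158528]
```

carry_out:
  plan:
    - [[0.001,-0.002,-0.035,0,0,0,0.5],[0.001,-0.002,-0.07,0,0,0,0.5],[0.001,-0.002,-0.105,0,0,0,0.5],[0.001,-0.002,-0.14,0,0,0,0.5],[0.001,-0.002,-0.163,0,0,0,0.5]]

```text
time_s: 47.7
eef_pos: [0.5736, 0.0214, 0.0735]
eef_rot: [-0.002, 0.076, 0.997, -0.0]
wrist_force: [-0.5, 0.3, -0.2]
opening: 0.501
grasp_force: 0.0
```

carry_out:
  plan:
    - [[0,0,-0.001,0,0,0,0.5],[0,0,-0.001,0,0,0,0.4],[0,0,-0.001,0,0,0,0.3],[0,0,-0.001,0,0,0,0.3],[0,0,-0.001,0,0,0,0.3]]

```text
time_s: 48.12
eef_pos: [0.5772, 0.0228, 0.0785]
eef_rot: [0.002, 0.075, 0.997, -0.0]
wrist_force: [0.1, -0.2, 0.7]
opening: 0.298
grasp_force: 0.0
```

carry_out:
  plan:
    - [[0.0012,0.0068,0,0,0,-0.1082,0.3],[0.0031,0.0134,0,0,0,-0.2164,0.3],[0.0056,0.0197,0,0,0,-0.3246,0.3],[0.0089,0.0258,0,0,0,-0.4328,0.3],[0.0128,0.0314,0,0,0,-0.541,0.3]]

```text
time_s: 48.53
eef_pos: [0.5899, 0.054, 0.0782]
eef_rot: [0.002, 0.341, 0.94, -0.0]
wrist_force: [0.1, -5.5, 0.8]
opening: 0.301
grasp_force: 1.8
```

carry_out:
  plan:
    - [[0.0045,0.0053,0,0,0,-0.1082,0.3],[0.0095,0.0099,0,0,0,-0.2164,0.3],[0.015,0.0141,0,0,0,-0.3246,0.3],[0.0209,0.0176,0,0,0,-0.4328,0.3],[0.0271,0.0204,0,0,0,-0.541,0.3]]

```text
time_s: 48.95
eef_pos: [0.6162, 0.0745, 0.0778]
eef_rot: [0.001, 0.58, 0.815, -0.0]
wrist_force: [-2.2, -3.6, 1.4]
opening: 0.299
grasp_force: 1.8
```

carry_out:
  plan:
    - [[0.0066,0.0022,0,0,0,-0.1082,0.3],[0.0133,0.0036,0,0,0,-0.2164,0.3],[0.0201,0.0043,0,0,0,-0.3246,0.3],[0.027,0.0043,0,0,0,-0.4328,0.3],[0.0325,0.0037,0,0,0,-0.52,0.3]]

```text
time_s: 49.37
eef_pos: [0.6482, 0.0785, 0.0775]
eef_rot: [0.0, 0.77, 0.638, -0.0]
wrist_force: [-3.7, -2.3, 2.0]
opening: 0.3
grasp_force: 1.6
```

Force is still friction only, so I'll continue to the stop.

carry_out:
  plan:
    - [[0.0025,-0.0003,0,0,0,-0.03,0.3],[0.005,-0.0008,0,0,0,-0.06,0.3],[0.007,-0.0012,0,0,0,-0.09,0.3],[0.0085,-0.0015,0,0,0,-0.1,0.3],[0.0085,-0.0015,0,0,0,-0.1,0.3]]

```text
time_s: 49.78
eef_pos: [0.6517, 0.0775, 0.0769]
eef_rot: [-0.003, 0.799, 0.601, -0.005]
wrist_force: [-19.7, -3.0, 11.9]
opening: 0.303
grasp_force: 10.0
```

carry_out:
  plan:
    - [[0.001,0,0,0,0,0,0.3],[0.002,0,0,0,0,0,0.3],[0.0025,0,0,0,0,0,0.3],[0.0025,0,0,0,0,0,0.3],[0.0025,0,0,0,0,0,0.3]]

```text
time_s: 50.2
eef_pos: [0.652, 0.0774, 0.0767]
eef_rot: [-0.004, 0.798, 0.602, -0.007]
wrist_force: [-28.0, -3.5, 18.5]
opening: 0.302
grasp_force: 13.8
```

carry_out:
  plan:
    - [[-0.004,0,0,0,0,0,0.33],[-0.008,0,0,0,0,0,0.4],[-0.0105,0,0,0,0,0,0.5],[-0.0105,0,0,0,0,0,0.5],[-0.0105,0,0,0,0,0,0.5]]

```text
time_s: 50.62
eef_pos: [0.6491, 0.0774, 0.077]
eef_rot: [0.001, 0.799, 0.601, 0.001]
wrist_force: [0.4, -0.5, -0.2]
opening: 0.498
grasp_force: 0.0
```

carry_out:
  plan:
    - [[0,0,0.025,0,0,0,0.5],[0,0,0.06,0,0,0,0.5],[0,0,0.1,0,0,0,0.5],[0,0,0.14,0,0,0,0.5],[0,0,0.16,0,0,0,0.5]]

```text
time_s: 51.03
eef_pos: [0.651, 0.0774, 0.2428]
eef_rot: [0.003, 0.799, 0.601, 0.003]
wrist_force: [0.8, -0.2, 1.1]
opening: 0.5
grasp_force: 0.0
```

carry_out:
  plan:
    - [[-0.03,0,0,0,0,0,0.5],[-0.06,0,0,0,0,0,0.5],[-0.09,0,0,0,0,0,0.5],[-0.09,0,0,0,0,0,0.5],[-0.09,0,0,0,0,0,0.5]]

```text
time_s: 51.45
eef_pos: [0.5578, 0.0776, 0.2367]
eef_rot: [0.0, 0.799, 0.601, 0.0]
wrist_force: [0.9, 0.3, -0.4]
opening: 0.503
grasp_force: 0.0
```

Run:
```python
from m import *
o=get_obs();print(o['eef_pos'],o['wrist_force'])
beakers(box=(.2,.8,-.5,-.15),cams=('top',))
for n in('side','wrist'):
    c=grab(n,'f'+n+'.png');P=cloud(c);px=c['pixels']
    m=(px.max(2)<70)&(P[...,2]>.09)&(P[...,2]<.105)&(abs(P[...,0]-.64)<.05)&(abs(P[...,1]-.06)<.07)
    Q=P[m];mu=Q[:,:2].mean(0);w,V=np.linalg.eigh(np.cov((Q[:,:2]-mu).T));a=V[:,1]*np.sign(V[1,1])
    t=(Q[:,:2]-mu)@a;print('handle',len(Q),mu,np.degrees(np.arctan2(a[1],a[0])),mu+a*t.min(),mu+a*t.max())
```

```text
[0.55777498 0.07761756 0.23670908] [ 0.92660378  0.26690598 -0.40939505]
top px [366. 194.] n 233 ctr [ 0.5639 -0.269   0.1371] r 0.0309 mean [ 0.5632 -0.2691]
top px [398. 195.] n 242 ctr [ 0.5613 -0.3905  0.137 ] r 0.0304 mean [ 0.561  -0.3898]
top px [397. 222.] n 242 ctr [ 0.4639 -0.3821  0.1364] r 0.0311 mean [ 0.4634 -0.381 ]
top px [365. 225.] n 238 ctr [ 0.4498 -0.2666  0.1373] r 0.0304 mean [ 0.4497 -0.2667]
handle 95 [0.6437812  0.06605798] 81.30763941492589 [0.63724991 0.0233377 ] [0.65000372 0.10675857]
handle 1753 [0.64384364 0.06558121] 81.35356216699245 [0.63721246 0.02197361] [0.64963061 0.10363709]
```

View pics/fside.png

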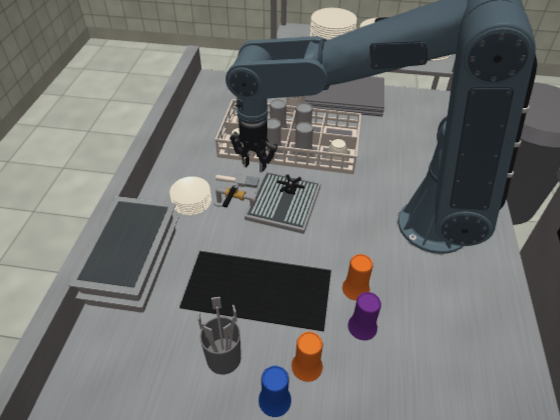

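The side view shows the mat at (258,288) empty and four beakers standing in the rack around (290,120). The handle at (230,195) lies across the pipe at 81.3°, which is square to the pipe's -8.5°, so the valve is fully closed. The other crockery hasn't moved and the arm is clear of everything.

```bash
python3 -c "
from bench import hand_in
print(hand_in())"
```

```text
the job is handed in; nothing more can be done
None
```

The job is handed in: I opened the valve, rinsed all four beakers from nearest to farthest and stood them mouth down in the rack's four middle compartments, then closed the valve; beaker 1 moved about 2 cm after I placed it, probably the knock, but is still standing in its compartment.

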